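# Scoop the walnuts into the lunch box and put the scoop away

## Robot

A 6-joint arm with a two-finger parallel gripper is mounted at the origin on the work surface. World frame = base frame: x ahead of the robot, y to its left, z up, the work surface at z = 0. Lengths are in mm, angles in rad, forces in N, time in s.
With the tool pointing down it reaches from about 275 to 825 mm from the base axis. Payload 5.2 kg.
Tool frame: the origin (TCP) lies at the very end of the fingers, on their centre line; the grasp point (between the pads) lies 19 mm behind it; z points along the fingers, y is the direction in which the jaws open and shut (so a half turn about z gives the same grasp; the last joint's range is limited). The gripper opens to 93 mm and grips with 3 to 60 N. Pads are 15 mm wide; open, the fingers measure 128 mm over their backs; the gripper's body (75 mm by 188 mm) begins 65 mm behind the grasp point.
Start: joints at [-1.361, 0.259, 1.535, -0, 1.348, -0.203], TCP at [220.667, -503.797, 218.653] pointing down, gripper open.
Joint ranges: [-3.14, 3.14], [-0.91, 2.08], [0.19, 2.58], [-1.22, 4.36], [0.22, 2.71], [-3.12, 3.12]. Speed limits (rad/s): [2.57, 2.57, 3.14, 3.14, 3.14, 3.14].

## Interface

Orientations are given as [roll, pitch, yaw] about the fixed x, y, z axes, in that order (R = Rz(yaw) Ry(pitch) Rx(roll)).
In Python, from bench import robot gives the robot as it stands. The module is installed in compiled form; this text tells all that it offers. Calls block until the motion is done:
- robot.move_ptp(position, orientation): joint-space move of the TCP to a pose.
- robot.move_linear(position, ori=None, speed=150, f_stop=None): straight line of the TCP; ori=None keeps the orientation; speed is the mean speed in mm/s. With f_stop (N) it stops when the force on the tool has changed by that much, and returns True; else False.
- robot.move_j(angles): joint-space move.
- robot.move_gripper(opening): opening from 0.0 (shut) to 1.0 (fully open); the grip force is fixed at half the most; returns when the fingers have stopped.
- robot.sleep(seconds).
- robot.inverse_kinematics(position, orientation): joint angles nearest the present ones, or None.
- robot.get_image(name): name is "scene" or "top" or "wrist"; returns a dict with "img" (384x512x3 uint8, blue, green, red), "fovy" (degrees; the focal length in pixels is half the picture's height over the tangent of half this angle, whatever the lens; pixels are square), "cx", "cy" (the principal point, pixels), "k1" (the pictures are not rectified: a ray, as slopes to the right and down, at radius r is drawn at 1 + k1 r^2 times it, then the intrinsics apply), "eye" and "orientation" of the camera in the world. Camera axes: x right, y down, z forward; pixel columns grow to the right and rows downward; lengths in mm; the calibration is good to about 2 mm. A picture is of the moment at which its call begins. There is no depth.
A pose or a line that the arm cannot do raises robot.MotionError and nothing moves.
- robot.hand_in(): hands the job in, once; it reports no verdict.
Readings, each from a call of its own:
- robot.current_t(): time.
- robot.current_qpos(): joint angles.
- robot.current_joint_vel(): joint speeds.
- robot.current_joint_efforts(): joint torques, N m.
- robot.current_tcp_pos(): TCP position.
- robot.current_eef_rot(): TCP orientation.
- robot.current_contact_force(): force on the tool from outside, world axes, zero at the start.
- robot.current_ft_torque(): the same for the moment, N m.
- robot.current_gripper_width(): opening from 0.0 (shut) to 1.0 (fully open).
Only numpy, scipy, OpenCV 4.12 (cv2) and the standard library are available. Lean on these libraries where they do the work, as an engineer would, in place of code of your own. Each camera call takes 0.05 s, during which the arm holds its last target.

## Task

Open the lunch box wide, use the red scoop to move every walnut from the cream tray into it, then stand the scoop flat in its own red-labelled bay and shut the lid fully over the walnuts. Do not handle walnuts in the tray with the gripper: only one that no longer lies inside the tray may be picked up directly. Leave the egg cup, spoon, bowl and jars where they are.

Things in the scene. Friction and masses are not known exactly. Their poses are not given: they have to be found in the camera images.
- tray: Fixed cream open tray, 238 mm (its x, which points away from the robot) by 148 mm (its y) outside, walls 4 mm thick and 36 mm high, flat floor 4 mm thick, so 230 x 140 mm inside. Origin: centre of its underside, on the table. The walnuts start in it, mostly in the half towards the robot.
- walnut1: Walnut: one of up to nine walnuts in the shell (some may be absent): brown, egg-shaped, 33 mm long (along its x) and 26 mm thick, 13 g, smooth (friction about 0.35: slides off a pan tilted 25 degrees or more), rolls a little but does not run away. Origin at its centre.
- walnut2: Walnut: one of up to nine walnuts in the shell (some may be absent): brown, egg-shaped, 33 mm long (along its x) and 26 mm thick, 13 g, smooth (friction about 0.35: slides off a pan tilted 25 degrees or more), rolls a little but does not run away. Origin at its centre.
- walnut3: Walnut: one of up to nine walnuts in the shell (some may be absent): brown, egg-shaped, 33 mm long (along its x) and 26 mm thick, 13 g, smooth (friction about 0.35: slides off a pan tilted 25 degrees or more), rolls a little but does not run away. Origin at its centre.
- walnut4: Walnut: one of up to nine walnuts in the shell (some may be absent): brown, egg-shaped, 33 mm long (along its x) and 26 mm thick, 13 g, smooth (friction about 0.35: slides off a pan tilted 25 degrees or more), rolls a little but does not run away. Origin at its centre.
- walnut5: Walnut: one of up to nine walnuts in the shell (some may be absent): brown, egg-shaped, 33 mm long (along its x) and 26 mm thick, 13 g, smooth (friction about 0.35: slides off a pan tilted 25 degrees or more), rolls a little but does not run away. Origin at its centre.
- walnut6: Walnut: one of up to nine walnuts in the shell (some may be absent): brown, egg-shaped, 33 mm long (along its x) and 26 mm thick, 13 g, smooth (friction about 0.35: slides off a pan tilted 25 degrees or more), rolls a little but does not run away. Origin at its centre.
- walnut7: Walnut: one of up to nine walnuts in the shell (some may be absent): brown, egg-shaped, 33 mm long (along its x) and 26 mm thick, 13 g, smooth (friction about 0.35: slides off a pan tilted 25 degrees or more), rolls a little but does not run away. Origin at its centre.
- walnut8: Walnut: one of up to nine walnuts in the shell (some may be absent): brown, egg-shaped, 33 mm long (along its x) and 26 mm thick, 13 g, smooth (friction about 0.35: slides off a pan tilted 25 degrees or more), rolls a little but does not run away. Origin at its centre.
- walnut9: Walnut: one of up to nine walnuts in the shell (some may be absent): brown, egg-shaped, 33 mm long (along its x) and 26 mm thick, 13 g, smooth (friction about 0.35: slides off a pan tilted 25 degrees or more), rolls a little but does not run away. Origin at its centre.
- scoop: Loose red scoop, 130 g, standing on its flat pan. Pan 84 mm long (its x) by 74 mm wide (its y), floor 2 mm thick, open lip at the -x end (x = -42 mm), side walls 3 mm thick and 28 mm high from x = -14 mm back to a 46 mm high back wall at x = +42 mm; the front 28 mm of the floor has no side walls (the low sloping fins seen there stop nothing). Origin: centre of the pan's underside; z up when it stands.
- scoop_grip (a point): Grip point of the scoop, on its upright grip plate behind the top of the back wall, at (45, 0, 72) mm in the scoop's frame. The plate is 12 mm thick (scoop x), 36 mm wide (scoop y) and reaches from 40 to 99 mm above the pan's underside: pinch it from above across its thickness. Axes as the scoop's.
- lunchbox: Fixed teal lunch box, 140 mm (its x) by 160 mm (its y) outside, walls and floor 4 mm, 60 mm high without the lid. Origin: centre of its underside. The lid is hinged along its +x rim (the side away from the tray); the yellow tab is at -x, towards the tray.
- lid (a joint): Lid angle in rad: 0 is shut, it opens upward to 1.9 (just past upright). The stiff hinge stays where it is left (about 0.16 N m of friction).
- lid_hinge (a point): Middle of the lid's hinge line, at the lid's mid thickness, 63 mm above the table. The hinge line is the lunch box's y axis.
- lid_tab (a point): Grip point on the lid's yellow tab, 164 mm from the hinge line, in the plane of the lid. The tab sticks out 40 mm beyond the lid's edge, is 16 mm wide (along the hinge line) and 8 mm thick. It is 66 mm up when shut, points straight up when the lid is upright, and may turn between the jaws when pinched across its width.
- scoop_bay: The scoop's own storage bay, with a red label on the table at its robot side and a red patch on its floor: a fixed white tray 106 mm (x) by 96 mm (y) outside, walls 4 mm thick and 15 mm high, floor 4 mm. Origin: centre of its underside.
- egg_bay: Bay of the same make with green label and patch, for the egg cup, which stands in it. The two bays may have changed places.
- egg_cup: White ceramic egg cup, 50 mm wide, 55 mm high, standing in the green bay. To be left alone. Origin: underside centre.
- spoon: Steel spoon with a wooden handle, 160 mm long, lying on the table. To be left alone.
- bowl: Empty blue plastic bowl, 130 mm wide, 55 mm high. To be left alone. Origin: underside centre.
- jar_a: Clear closed glass jar, 64 mm wide, 85 mm high. To be left alone. Origin: underside centre.
- jar_b: Amber closed glass jar, 60 mm wide, 70 mm high. To be left alone. Origin: underside centre.
Not all that is in view belongs to the job. Leave any green, pink or purple look-alike of the walnut9 alone.

How it is judged:
By the outcome, as a careful person would: the job done as asked, in the order asked, and still so for the second after the job is handed in, with the robot touching nothing.
Of walnut1, walnut2, walnut3, walnut4, walnut5, walnut6, walnut7, walnut8, walnut9 only 6 to 9 are there at a start; the rules pass over those that are not, and their reading is None.
At some moment in a run one of walnut1, walnut2, walnut3, walnut4, walnut5, walnut6, walnut7, walnut8, walnut9 may be knocked a few centimetres aside while the robot is not near it.
It also fails if it takes over 210 s, if anything falls off the work surface, if the arm or the gripper's body presses on something with over 40 N, if the wrist force passes 120 N, or if a joint passes its speed limit or range.

## Working session

There is one attempt and no reset: what is moved stays moved. The work goes in short steps, each a Python script; the robot and the scene stay as the last script left them, time stands still between calls to the robot, and variables do not carry over. Pictures are saved under pics/ and viewed, and the job is handed in when it is done.

```bash
mkdir -p pics; ls; python3 - <<'E'
from bench import robot
import cv2
for n in ["scene","top","wrist"]:
    d=robot.get_image(n); cv2.imwrite(f"pics/{n}0.png",d["img"])
    print(n,{k:(v if k!="img" else v.shape) for k,v in d.items()})
print(robot.current_t(),robot.current_tcp_pos(),robot.current_eef_rot())
E
```

```text
pics
scene {'img': (384, 512, 3), 'fovy': 57.794280900085624, 'cx': 253.06511708105216, 'cy': 192.52053583533134, 'k1': 0.01752526061670357, 'eye': array([1162.44552848,  136.49500888,  555.21730575]), 'orientation': array([-2.23039076,  0.01699888,  1.83012792])}
top {'img': (384, 512, 3), 'fovy': 46.90921727959497, 'cx': 259.48038185783895, 'cy': 196.256139871251, 'k1': -0.15140856941050312, 'eye': array([ 452.22680108,  -19.87458406, 1283.12252967]), 'orientation': array([-3.0753523 ,  0.00466356, -1.56988856])}
wrist {'img': (384, 512, 3), 'fovy': 62.1778982888917, 'cx': 257.0432269580428, 'cy': 192.76818294616328, 'k1': -0.08472810350545734, 'eye': array([ 284.93715909, -475.01773796,  384.08599633]), 'orientation': array([ 2.88411796e+00,  1.65937022e-03, -1.15801227e+00])}
0.15 [ 220.57065771 -503.38557996  218.01194104] [-3.14021959e+00 -2.82771959e-04  4.12802309e-01]
```

View pics/top0.png

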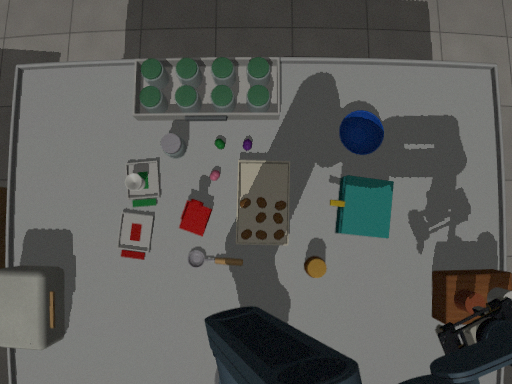

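View pics/scene0.png

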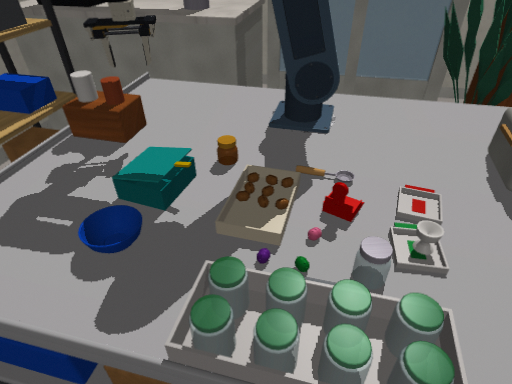

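View pics/wrist0.png

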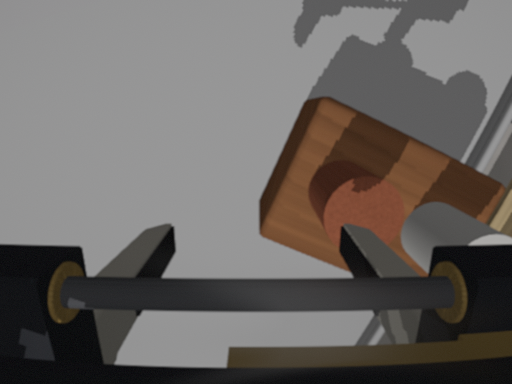

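```bash
cat > h.py <<'E'
from bench import robot
import numpy as np, cv2
from scipy.spatial.transform import Rotation as Ro
def rpy(o): return Ro.from_euler('xyz',o).as_matrix()
def cam(d):
    f=192/np.tan(np.radians(d["fovy"])/2)
    K=np.array([[f,0,d["cx"]],[0,f,d["cy"]],[0,0,1.]])
    return K,np.array([d["k1"],0,0,0.]),rpy(d["orientation"]),np.array(d["eye"])
def p2w(d,px,z):
    K,D,R,e=cam(d); px=np.atleast_2d(np.array(px,float))
    u=cv2.undistortPoints(px[:,None],K,D)[:,0]
    r=np.c_[u,np.ones(len(u))]@R.T
    return e+r*((z-e[2])/r[:,2])[:,None]
def w2p(d,P):
    K,D,R,e=cam(d); P=np.atleast_2d(np.array(P,float))
    C=(P-e)@R
    return cv2.projectPoints(C[:,None],np.zeros(3),np.zeros(3),K,D)[0][:,0]
def snap(name,fn,crop=None,s=1):
    d=robot.get_image(name); im=d["img"]
    if crop: im=im[crop[1]:crop[3],crop[0]:crop[2]]
    cv2.imwrite("pics/"+fn,cv2.resize(im,None,fx=s,fy=s,interpolation=cv2.INTER_CUBIC)); 
    np.save("pics/"+fn+".npy",d,allow_pickle=True); return d
def load(fn): return np.load("pics/"+fn+".npy",allow_pickle=True).item()
def down(yaw,tilt=0): return [np.pi,0,yaw]
E
python3 - <<'E'
from h import *
d=snap("top","topc.png",(110,125,410,275),2.6)
pts=dict(tray=[(238,162),(289,162),(287,245),(236,243)],)
print(p2w(d,pts["tray"],36))
box=[(342,177),(392,180),(389,238),(338,234)]
print(p2w(d,box,66)); print(p2w(d,[(335,203)],66))
print(p2w(d,[(128,161),(158,159),(160,196),(129,198)],15))
print(p2w(d,[(122,211),(154,211),(151,249),(120,247)],15))
print(p2w(d,[(196,217)],0))
E
```

```text
[[632.52952216  47.17995438  36.        ]
 [632.59468706 -97.80881197  36.        ]
 [397.73350995 -91.43603745  36.        ]
 [403.21059487  51.90982989  36.        ]]
[[ 586.70478496 -243.28965039   66.        ]
 [ 578.7870733  -385.01774796   66.        ]
 [ 417.03293977 -373.81145525   66.        ]
 [ 428.88183385 -230.53948108   66.        ]]
[[ 514.40812921 -222.86968452   66.        ]]
[[639.81469512 372.09103973  15.        ]
 [645.13056587 282.36263286  15.        ]
 [536.91760608 274.37755183  15.        ]
 [531.02478545 366.41964472  15.        ]]
[[493.04597769 386.72232924  15.        ]
 [493.3916918  291.4073765   15.        ]
 [383.62290383 299.01968772  15.        ]
 [388.34751799 391.23521447  15.        ]]
[[476.75558019 170.79419888   0.        ]]
```

View pics/topc.png

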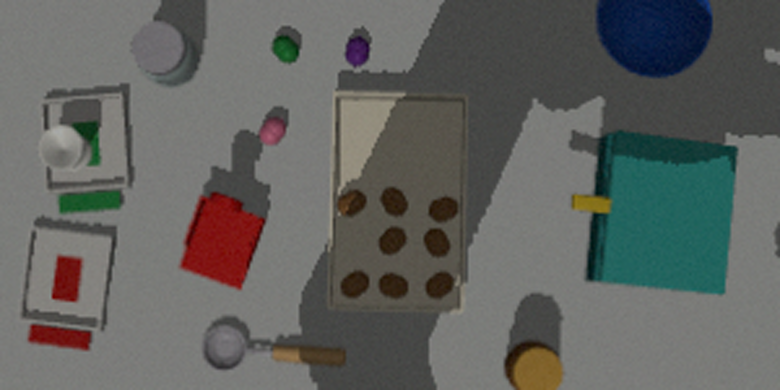

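```bash
python3 - <<'E'
from h import *
robot.move_ptp([430,-230,330],[np.pi,0,0]); robot.sleep(0.3)
d=snap("wrist","w1.png",None,1.5); print(d["eye"],d["orientation"],robot.current_t(),robot.current_qpos())
robot.move_ptp([430,180,330],[np.pi,0,0]); robot.sleep(0.3)
d=snap("wrist","w2.png",None,1.5); print(d["eye"],d["orientation"],robot.current_t(),robot.current_qpos())
E
```

```text
[ 500.06229356 -230.54833283  495.77711309] [ 2.88318025e+00  7.67891974e-04 -1.57194249e+00] 1.9083 [-7.21430497e-01  9.14761115e-02  1.47241597e+00 -5.77219107e-05
  1.57820990e+00  8.50271529e-01]
[500.57911155 179.51025233 496.07173572] [ 2.88357553e+00  3.02855414e-04 -1.57209085e+00] 3.775 [ 1.55336070e-01  5.00635847e-02  1.51706027e+00 -3.66105990e-05
  1.57462213e+00  1.72715121e+00]
```

View pics/w1.png

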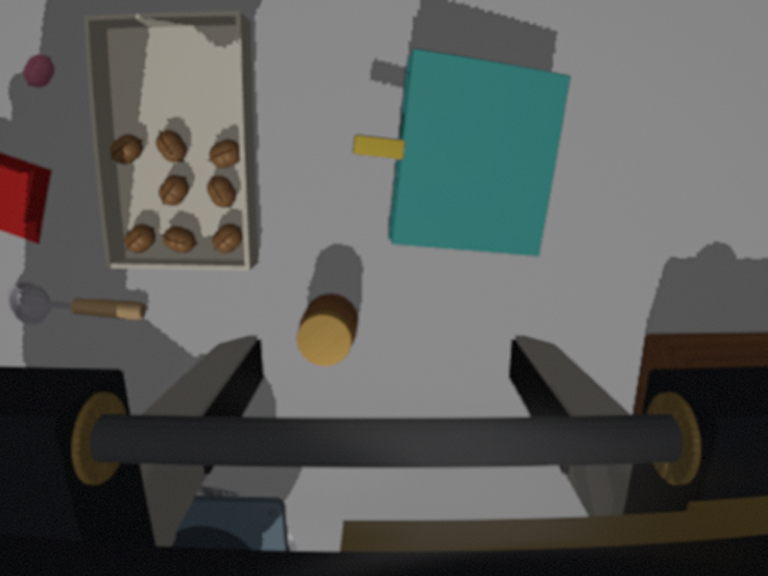

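View pics/w2.png

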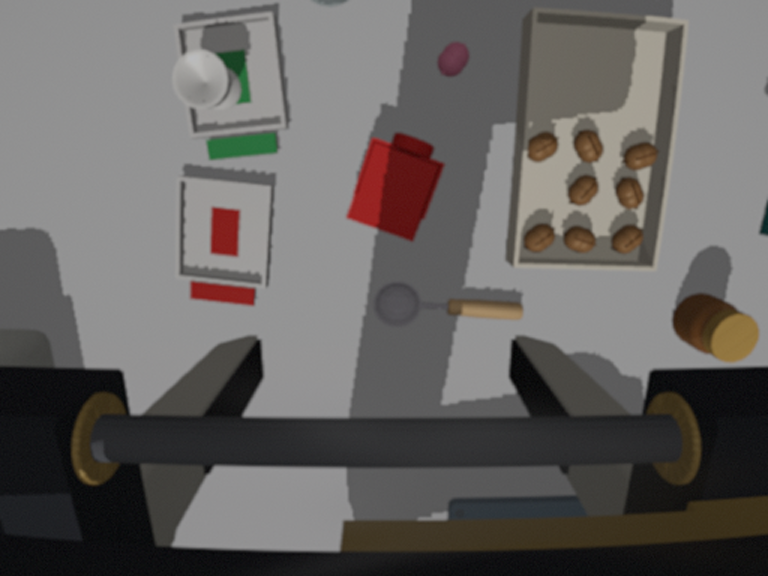

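```bash
cat > fit.py <<'E'
from h import *
from scipy.optimize import least_squares
def fit(obs,x0,fixed_yaw=None):
    # obs: list of (d, px(N,2), model pts(N,3))
    def res(x):
        c,s=np.cos(x[2]),np.sin(x[2]); r=[]
        for d,px,m in obs:
            m=np.array(m,float); W=np.c_[x[0]+c*m[:,0]-s*m[:,1],x[1]+s*m[:,0]+c*m[:,1],m[:,2]]
            r.append((w2p(d,W)-np.array(px)).ravel())
        return np.concatenate(r)
    s=least_squares(res,x0); return s.x,np.abs(s.fun).max(),s.fun
E
python3 - <<'E'
from fit import *
a=load("w1.png"); b=load("w2.png"); S=lambda l:np.array(l,float)/1.5
tm=[(119,74,36),(119,-74,36),(-119,-74,36),(-119,74,36)]
print("tray w2",fit([(b,S([(530,10),(688,20),(656,269),(511,265)]),tm)],[515,-22,0])[:2])
print("tray w1",fit([(a,S([(86,17),(244,12),(249,269),(110,267)]),tm)],[515,-22,0])[:2])
bm=[(53,48,15),(53,-48,15),(-53,-48,15),(-53,48,15)]
print("bay",fit([(b,S([(181,178),(273,186),(267,286),(179,277)]),bm)],[440,340,0])[:2])
# scoop: lip corners bottom, back wall top corners
sm=[(-42,37,0),(-42,-37,0),(42,37,46),(42,-37,46)]
for yaw in (0,-0.3,-0.5): print("scoop",fit([(b,S([(413,241),(348,216),(443,165),(374,139)]),sm)],[476,170,yaw+np.pi*0])[:])
# lid
for z in (60,66,90): print("lid",z,p2w(a,S([(412,49),(569,75),(540,256),(391,242),(354,146)]),z))
E
```

```text
tray w2 (array([ 5.18901593e+02, -2.20806646e+01, -1.95867947e-02]), np.float64(1.7443364689651544))
tray w1 (array([ 5.18471905e+02, -2.57230451e+01, -2.61041111e-02]), np.float64(1.3950364596436202))
bay (array([ 4.33104983e+02,  3.44280863e+02, -1.12584739e-01]), np.float64(1.451940451860196))
scoop (array([ 4.71333769e+02,  1.70919701e+02, -2.17495538e-01]), np.float64(51.770589529056394), array([-41.61318894, -10.43178527,  47.89900918,  16.32379934,
       -51.77058953, -15.53530322,  46.94797653,  13.81258169]))
scoop (array([ 4.71334472e+02,  1.70923855e+02, -2.18643377e-01]), np.float64(51.732583851998356), array([-41.64073684, -10.46536839,  47.86028498,  16.34293415,
       -51.73258385, -15.55941483,  46.97155274,  13.85081114]))
scoop (array([ 4.71334471e+02,  1.70923850e+02, -2.18641893e-01]), np.float64(51.7326333956309), array([-41.64070162, -10.46532491,  47.86033467,  16.34290951,
       -51.7326334 , -15.55938363,  46.97152189,  13.85076178]))
lid 60 [[ 595.9947647  -252.79346398   60.        ]
 [ 576.97396512 -389.5063986    60.        ]
 [ 416.80760182 -374.53690544   60.        ]
 [ 429.76423103 -235.13592842   60.        ]
 [ 515.36621008 -202.41949925   60.        ]]
lid 66 [[ 594.67391785 -252.48718175   66.        ]
 [ 575.91500627 -387.31778345   66.        ]
 [ 417.95389459 -372.55439785   66.        ]
 [ 430.73213036 -235.07276408   66.        ]
 [ 515.15549801 -202.80679128   66.        ]]
lid 90 [[ 589.39053045 -251.26205282   90.        ]
 [ 571.67917088 -378.56332282   90.        ]
 [ 422.53906563 -364.62436748   90.        ]
 [ 434.60372767 -234.82010672   90.        ]
 [ 514.31264971 -204.35595939   90.        ]]
```

```bash
python3 - <<'E'
from fit import *
a=load("w1.png"); b=load("w2.png"); S=lambda l:np.array(l,float)/1.5
sm=[(-42,37,0),(-42,-37,0),(42,37,46),(42,-37,46)]
print("scoop",fit([(b,S([(348,216),(413,241),(374,139),(443,165)]),sm)],[476,170,-.3])[:])
def res(x,full=False):
    c,s=np.cos(x[2]),np.sin(x[2]); r=[]
    def W(bx,by,z): return (x[0]+c*bx-s*by,x[1]+s*bx+c*by,z)
    def L(rr,y,t): return W(70-rr*np.cos(x[3])+t*np.sin(x[3]),y,63+rr*np.sin(x[3])+t*np.cos(x[3]))
    P=[L(144,80,3),L(0,80,3),L(0,-80,3),L(144,-80,3),L(184,0,3)]
    return (w2p(a,P)-S([(412,49),(569,75),(540,256),(391,242),(354,146)])).ravel()
for a0 in (0.1,0.3):
    s=least_squares(res,[505,-310,-1.65,a0]); print(s.x,s.fun.round(1))
    s=least_squares(res,[505,-310,-1.65,a0],loss='soft_l1'); print(s.x,s.fun.round(1))
E
```

```text
scoop (array([ 4.72760139e+02,  1.71771572e+02, -3.44302950e-01]), np.float64(3.0123482413053466), array([-1.36573798,  1.48887845, -0.06876342,  0.66849109, -1.7123566 ,
       -1.58729902,  3.01234824, -0.12646652]))
[ 5.03890540e+02 -3.12902081e+02 -1.67222065e+00  1.64712418e-01] [-1.2 -1.1  2.9 -0.2  1.6  0.6 -0.9  2.3 -1.9 -0.9]
[ 5.03879411e+02 -3.14467685e+02 -1.67319042e+00  1.31365575e-01] [-0.7 -0.3  4.1 -0.1  2.6  0.6 -0.4  1.6 -1.1 -0.8]
[ 5.03890529e+02 -3.12901978e+02 -1.67222048e+00  1.64718418e-01] [-1.2 -1.1  2.9 -0.2  1.6  0.6 -0.9  2.3 -1.9 -0.9]
[ 5.03879401e+02 -3.14467660e+02 -1.67319033e+00  1.31366699e-01] [-0.7 -0.3  4.1 -0.1  2.6  0.6 -0.4  1.6 -1.1 -0.8]
```

```bash
python3 - <<'E'
from h import *
robot.move_ptp([400,172,220],[np.pi,0,0]); robot.sleep(0.3)
d=snap("wrist","w3.png",None,1.5)
robot.move_ptp([420,-290,220],[np.pi,0,0]); robot.sleep(0.3)
d=snap("wrist","w4.png",None,1.5)
d=snap("scene","s1.png",(100,130,220,210),5)
E
```

```text
(no output)
```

View pics/w3.png

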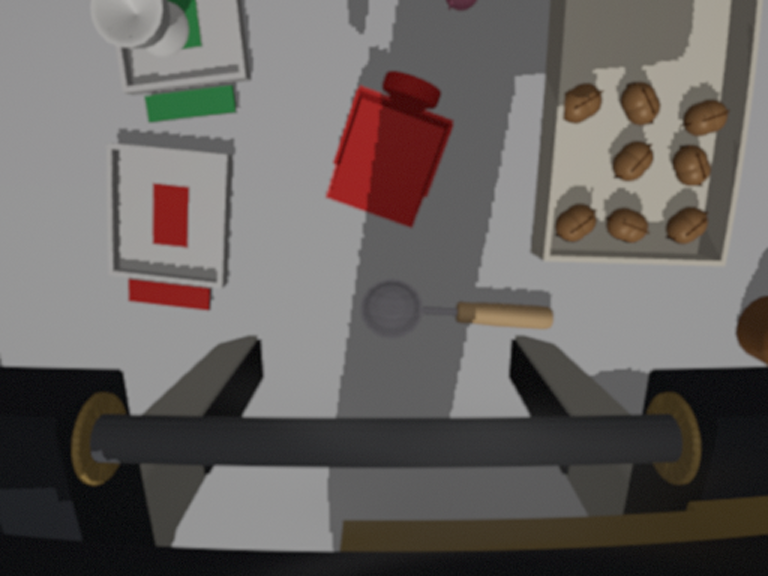

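View pics/w4.png

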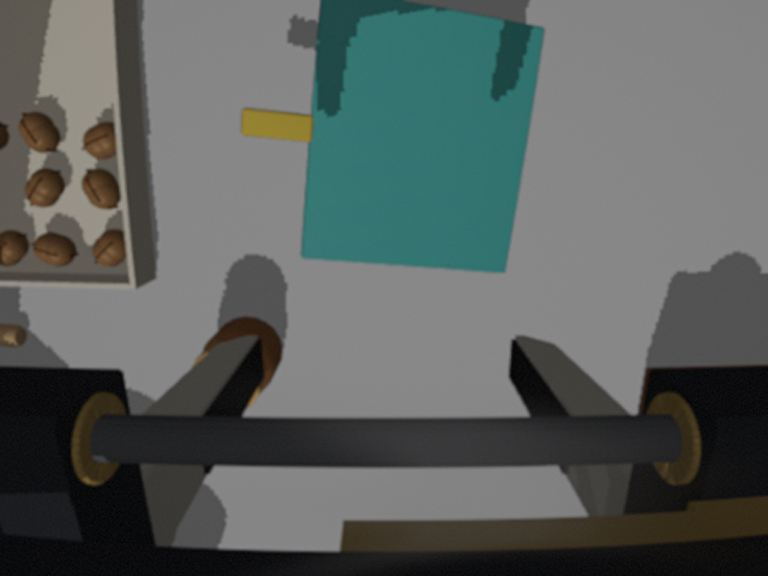

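View pics/s1.png

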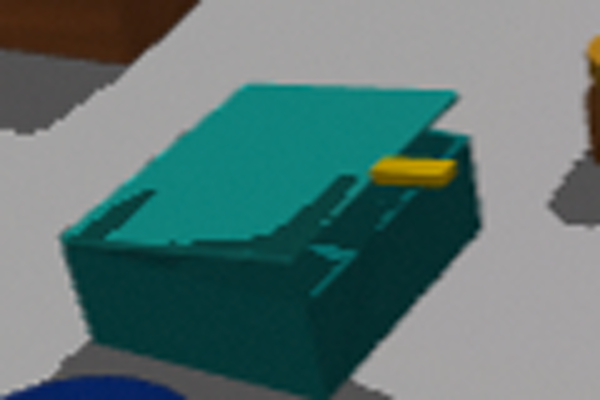

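```bash
python3 - <<'E'
from fit import *
a=load("w1.png"); w4=load("w4.png"); w3=load("w3.png"); w2=load("w2.png"); sc=load("s1.png"); S=lambda l:np.array(l,float)/1.5
SC=lambda l:np.array(l,float)/5+[100,130]
sm=[(-42,37,0),(-42,-37,0),(42,37,46),(42,-37,46)]
print("scoop",fit([(w3,S([(326,197),(412,227),(361,88),(453,122)]),sm)],[476,170,-.3])[:])
sm2=sm+[(51,18,99),(51,-18,99)]
bm=[(53,48,15),(53,-48,15),(-53,-48,15),(-53,48,15)]
print("bay",fit([(w3,S([(114,146),(232,155),(223,286),(113,270)]),bm)],[440,340,0])[:2])
def res(x,only=None):
    c,s=np.cos(x[2]),np.sin(x[2]); r=[]
    def W(bx,by,z): return (x[0]+c*bx-s*by,x[1]+s*bx+c*by,z)
    def L(rr,y,t): return W(70-rr*np.cos(x[3])+t*np.sin(x[3]),y,63+rr*np.sin(x[3])+t*np.cos(x[3]))
    P=[L(144,80,3),L(0,80,3),L(0,-80,3),L(144,-80,3),L(184,8,3),L(184,-8,3)]
    r=[(w2p(a,P[:4])-S([(412,49),(569,75),(540,256),(391,242)])).ravel(),
     (w2p(w4,P[1:])-S([(545,28),(505,272),(302,257),(244,108),(241,132)])).ravel(),
     (w2p(sc,[P[1],P[2],P[3],L(144,80,0),W(-70,80,60),W(-70,80,0),W(-70,-80,60),W(70,80,0)])-SC([(62,238),(248,84),(458,93),(295,262),(312,296),(322,398),(470,137),(95,343)])).ravel()]
    return np.concatenate(r)
s=least_squares(res,[505,-310,-1.65,.2],loss='soft_l1'); print(s.x,s.fun.round(1))
E
```

```text
scoop (array([ 4.72524251e+02,  1.71768721e+02, -3.43571318e-01]), np.float64(3.482010203664913), array([-0.2673457 ,  0.72735492,  0.04313059,  1.31511284, -3.24458055,
       -2.19569027,  3.4820102 ,  0.71095516]))
bay (array([ 4.33401810e+02,  3.43747868e+02, -1.31669532e-01]), np.float64(3.257667309753458))
[ 5.04189594e+02 -3.12586488e+02 -1.67694328e+00  1.25578615e-01] [-2.1 -0.6  2.8 -0.2  1.   0.5 -2.2  1.   2.4 -0.8  2.3  1.2 -3.2 -0.1
 -3.  -0.2 -1.8  2.1 -2.1 -0.8 -1.6 -1.1  0.8  0.2  0.1  1.1 -2.7  1.2
 -0.3  0.1 -1.4 -1.  -1.7 -0.8]
```

```bash
python3 - <<'E'
from fit import *
a=load("w1.png"); w4=load("w4.png"); sc=load("s1.png"); S=lambda l:np.array(l,float)/1.5
SC=lambda l:np.array(l,float)/5+[100,130]
def res(x,only=None):
    c,s=np.cos(x[2]),np.sin(x[2]); r=[]
    def W(bx,by,z): return (x[0]+c*bx-s*by,x[1]+s*bx+c*by,z)
    def L(rr,y,t): return W(70-rr*np.cos(x[3])+t*np.sin(x[3]),y,63+rr*np.sin(x[3])+t*np.cos(x[3]))
    ll=x[4]
    P=[L(ll,80,3),L(0,80,3),L(0,-80,3),L(ll,-80,3),L(ll+40,8,3),L(ll+40,-8,3)]
    r=[(w2p(a,P[:4])-S([(412,49),(569,75),(540,256),(391,242)])).ravel(),
     (w2p(w4,P[1:])-S([(545,28),(505,272),(302,257),(244,108),(241,132)])).ravel(),
     (w2p(sc,[P[1],P[2],P[3],L(ll,80,0),W(-70,80,60),W(-70,80,0),W(-70,-80,60),W(70,80,0)])-SC([(62,238),(248,84),(458,93),(295,262),(312,296),(322,398),(470,137),(95,343)])).ravel()]
    return np.concatenate(r)
s=least_squares(res,[505,-310,-1.65,.2,140],loss='soft_l1'); print(s.x,s.fun.round(1))
c,sn=np.cos(s.x[2]),np.sin(s.x[2])
R=np.array([[c,-sn],[sn,c]])
h=s.x[:2]+R@[70,0]; print("hinge",h,"axis dir",R[:,0])
for a0 in (s.x[3],):
    t=s.x[:2]+R@[70-164*np.cos(a0),0]; print("tab",t,63+164*np.sin(a0))
E
```

```text
[ 5.04605139e+02 -3.09752179e+02 -1.67707742e+00  1.33267847e-01
  1.38680636e+02] [ 0.  -0.6  0.7 -0.6 -0.9  0.3 -0.2  1.2 -0.5 -1.4 -0.4  0.8 -0.7  0.2
 -0.3 -0.2  0.8  2.2 -1.2 -0.6 -0.7 -0.9 -0.1 -0.  -0.9  0.7 -1.7  1.5
  0.7  0.4 -0.4 -0.8 -0.8 -0.6]
hinge [ 497.17946017 -379.35720219] axis dir [-0.10608112 -0.99435748]
tab [ 514.42250225 -217.72856242] 84.79128968367536
```

```bash
cat >> h.py <<'E'
BOX=np.array([504.6,-309.75]); BY=-1.677; LID0=0.133
bc,bs=np.cos(BY),np.sin(BY); BR=np.array([[bc,-bs],[bs,bc]])
HINGE=BOX+BR@[70,0]
def tabpos(a,r=165):
    p=HINGE-BR[:,0]*r*np.cos(a); return np.array([p[0],p[1],63+r*np.sin(a)])
TRAY=np.array([518.7,-23.9]); TY=-0.023
tR=np.array([[np.cos(TY),-np.sin(TY)],[np.sin(TY),np.cos(TY)]])
def totray(P): return (np.atleast_2d(P)[:,:2]-TRAY)@tR
RREL=np.array([[0,1,0],[1,0,0],[0,0,-1.]])
GZ=55. # TCP height in scoop frame
def scoop_tcp(pos,yaw,tilt):
    R=rpy([0,0,yaw])@rpy([0,tilt,0])
    t=np.array(pos)+R@[45,0,GZ]
    return t,Ro.from_matrix(R@RREL).as_euler('xyz')
E
python3 - <<'E'
from h import *
yaw=np.pi/2+(BY+np.pi/2)
print(yaw)
q0=robot.current_qpos()
t=tabpos(LID0)
robot.move_gripper(0.55)
robot.move_ptp([t[0],t[1],170],[np.pi,0,yaw])
robot.move_linear([t[0],t[1],t[2]-19],speed=120,f_stop=8)
snap("wrist","w5.png",None,1.5)
print(robot.current_tcp_pos(),robot.current_contact_force(),robot.current_t())
for a in (0.3,0.8,1.3,1.85):
    tt=tabpos(a); print(a,robot.inverse_kinematics([tt[0],tt[1],tt[2]-19],[np.pi,0,yaw]))
for p,y,t in [((500,-320,100),-.106,-.9),((500,-320,100),-.106,-1.1),((455,-20,10),0,.5),((580,10,10),0,.0),((580,10,10),0,.5)]:
    tp,o=scoop_tcp(p,y,t); print(robot.inverse_kinematics(tp,o))
E
```

```text
1.464592653589793
[ 515.1216234  -217.20356743   66.80712408] [-0.28639923  0.66458894 -1.20676529] 9.7917
0.3 [-0.60794859  0.3906153   1.67789436  0.          1.07308299 -0.50174492]
0.8 [-0.67397507  0.34412586  1.55819967  0.          1.23926713 -0.5677714 ]
1.3 [-0.77383074  0.36483825  1.42444164  0.          1.35231277 -0.66762707]
1.85 [-0.88286497  0.44868395  1.29785546  0.          1.39505324 -0.7766613 ]
[-1.28757319  0.15931591  2.22900017  1.29083271  0.8542792  -2.14570677]
[-1.44815353  0.28260427  2.36445114  1.52763025  1.05282    -2.58055239]
[-0.18833519  0.7153515   1.38310547 -0.08993603  1.53580759 -0.16257324]
[-1.62200295e-01  5.23394942e-01  1.53494405e+00 -4.44089210e-16
  1.08325366e+00 -1.62200295e-01]
[-0.12306897  0.92318319  0.95297025 -0.059981    1.7619155  -0.11953545]
```

View pics/w5.png

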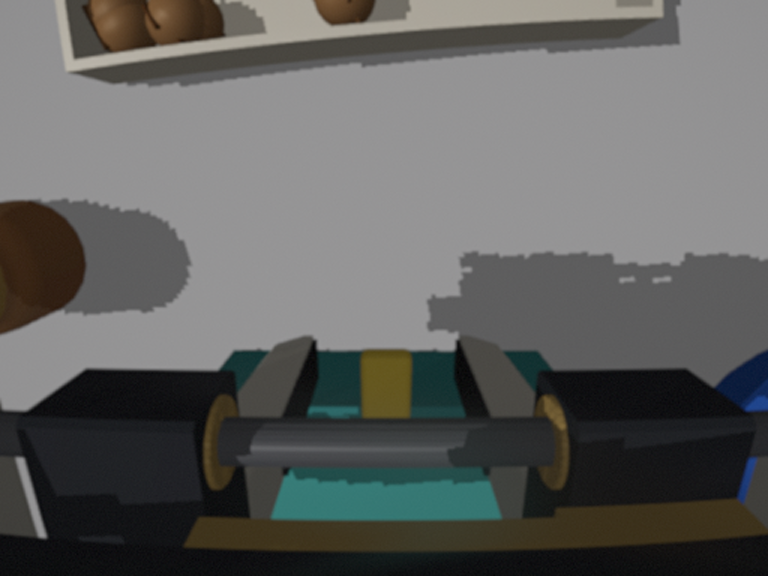

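```bash
python3 - <<'E'
from h import *
yaw=np.pi/2+(BY+np.pi/2)
robot.move_gripper(0.0)
print(robot.current_gripper_width(),robot.current_contact_force())
p0=robot.current_tcp_pos(); 
off=p0-(tabpos(LID0)-[0,0,19]); print(off)
for a in np.linspace(0.25,1.82,12):
    tt=tabpos(a)-[0,0,19]+off*np.array([1,1,1])*1
    robot.move_linear(tt,speed=180)
print(robot.current_contact_force(),robot.current_gripper_width(),robot.current_t())
robot.move_gripper(0.5)
p=robot.current_tcp_pos()
robot.move_linear(p+[0,0,60],speed=200)
robot.move_linear(p+[0,120,80],speed=300)
snap("scene","s2.png",None,1.5); snap("wrist","w6.png")
E
```

```text
0.17049138851223658 [ 1.87660071  0.51864714 -0.01096583]
[ 0.46555015 -0.06427826  0.16116022]
[-5.62649063 -0.54351633  2.83582932] 0.16640412539212757 13.825
```

View pics/s2.png

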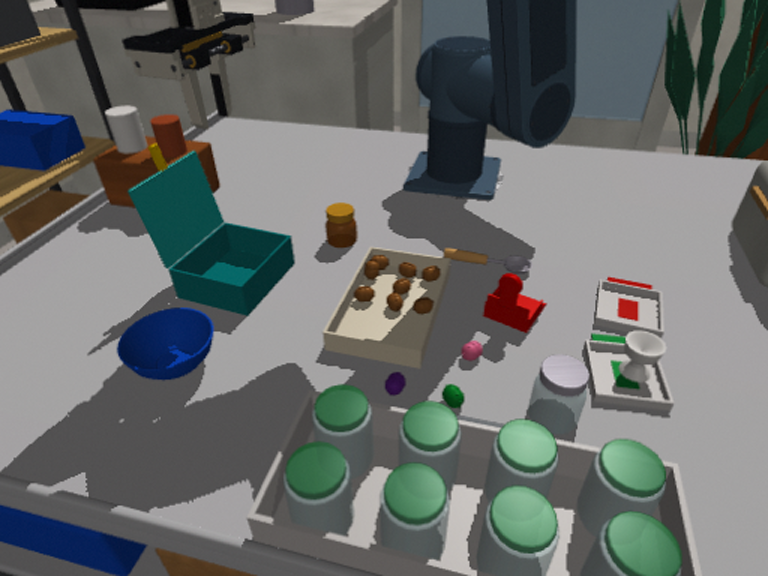

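```bash
python3 - <<'E'
from h import *
def scoop_from_lip(lip,yaw,tilt):
    R=rpy([0,0,yaw])@rpy([0,tilt,0]); return np.array(lip)-R@[-42,0,0]
for yaw in [-1.2,-.9,-.7,-.5,-.3,-.106,.2,np.pi-.106,np.pi-.5,np.pi-.8,np.pi+.3, np.pi/2,-np.pi/2]:
  for tilt in (.5,-.6,-.8,-.95):
    c=BOX+0*BR[:,0]
    sp=scoop_from_lip([c[0],c[1],70],yaw,tilt)
    t,o=scoop_tcp(sp,yaw,tilt); q=robot.inverse_kinematics(t,o)
    print(round(yaw,2),tilt,None if q is None else np.round(q,2))
E
```

```text
-1.2 0.5 [-0.89  0.91  0.88  0.15  1.83  0.31]
-1.2 -0.6 [-0.57  0.24  1.88 -0.62  0.61  1.07]
-1.2 -0.8 [-0.46  0.22  2.03 -1.17  0.55  1.68]
-1.2 -0.95 None
-0.9 0.5 [-0.79  0.97  0.76  0.06  1.91  0.11]
-0.9 -0.6 [-0.68  0.19  1.95 -0.3   0.43  0.46]
-0.9 -0.8 None
-0.9 -0.95 [-0.58  0.16  2.28  4.01  0.34  2.49]
-0.7 0.5 [-0.73  0.99  0.71 -0.01  1.94 -0.03]
-0.7 -0.6 [-0.75  0.17  1.98  0.08  0.4  -0.12]
-0.7 -0.8 None
-0.7 -0.95 [-0.78  0.11  2.34  2.9   0.27 -2.95]
-0.5 0.5 [-0.66  1.    0.7  -0.08  1.94 -0.17]
-0.5 -0.6 [-0.83  0.16  1.98  0.43  0.46 -0.67]
-0.5 -0.8 [-0.91  0.1   2.19  1.28  0.3  -1.56]
-0.5 -0.95 [-0.98  0.1   2.35  2.04  0.43 -2.37]
-0.3 0.5 [-0.6   0.98  0.73 -0.15  1.91 -0.31]
-0.3 -0.6 [-0.9   0.17  1.97  0.63  0.58 -1.06]
-0.3 -0.8 [-1.03  0.12  2.17  1.23  0.53 -1.73]
-0.3 -0.95 [-1.14  0.13  2.31  1.64  0.65 -2.24]
-0.11 0.5 [-0.54  0.95  0.79 -0.21  1.85 -0.45]
-0.11 -0.6 [-0.96  0.2   1.93  0.71  0.72 -1.33]
-0.11 -0.8 [-1.11  0.16  2.11  1.14  0.73 -1.85]
-0.11 -0.95 [-1.24  0.19  2.24  1.41  0.84 -2.22]
0.2 0.5 [-0.45  0.88  0.94 -0.3   1.73 -0.6
[... 600 characters left out ...]
1.11  0.03  1.93 -3.09]
2.34 -0.8 [-0.76  0.88  0.87  0.04  2.19 -3.09]
2.34 -0.95 [-0.76  1.02  0.67  0.05  2.39 -3.08]
3.44 0.5 [-1.27  0.32  1.98  0.63  0.94  1.16]
3.44 -0.6 [-0.53  0.63  1.24 -0.43  1.69  2.35]
3.44 -0.8 [-0.46  0.77  1.08 -0.54  1.88  2.38]
3.44 -0.95 [-0.41  0.89  0.96 -0.63  2.02  2.37]
1.57 0.5 [-0.28  0.39  1.87 -0.66  0.85 -1.41]
1.57 -0.6 [-0.92  0.6   1.3   0.36  1.73 -2.52]
1.57 -0.8 [-0.98  0.73  1.17  0.44  1.92 -2.55]
1.57 -0.95 [-1.01  0.83  1.07  0.51  2.05 -2.54]
-1.57 0.5 [-1.01  0.8   1.1   0.26  1.67  0.53]
-1.57 -0.6 [-0.49  0.33  1.76 -0.7   0.88  1.49]
-1.57 -0.8 [-0.35  0.35  1.84 -1.01  0.92  1.85]
-1.57 -0.95 [-0.26  0.41  1.88 -1.2   1.    2.1 ]
```

```bash
python3 - <<'E'
from fit import *
w3=load("w3.png")
c,s=np.cos(-.344),np.sin(-.344)
for m in [(39,18,92),(39,-18,92),(51,18,92),(51,-18,92),(45,0,99)]:
    W=[472.6+c*m[0]-s*m[1],171.8+s*m[0]+c*m[1],m[2]]; print(m,(w2p(w3,W)*1.5).round())
w6=load("w6.png"); cv2.imwrite("pics/w6b.png",cv2.resize(w6["img"],None,fx=1.5,fy=1.5))
robot.move_gripper(1.0)
robot.move_ptp([505,110,200],[np.pi,0,np.pi/2-.344]); robot.sleep(.2)
snap("wrist","w7.png",None,1.5)
im=cv2.imread("pics/w3.png")[40:260,300:480]; cv2.imwrite("pics/w3c.png",cv2.resize(im,None,fx=3,fy=2.7))
E
```

```text
(39, 18, 92) [[380.  88.]]
(39, -18, 92) [[438. 110.]]
(51, 18, 92) [[387.  68.]]
(51, -18, 92) [[445.  90.]]
(45, 0, 99) [[413.  87.]]
```

View pics/w3c.png

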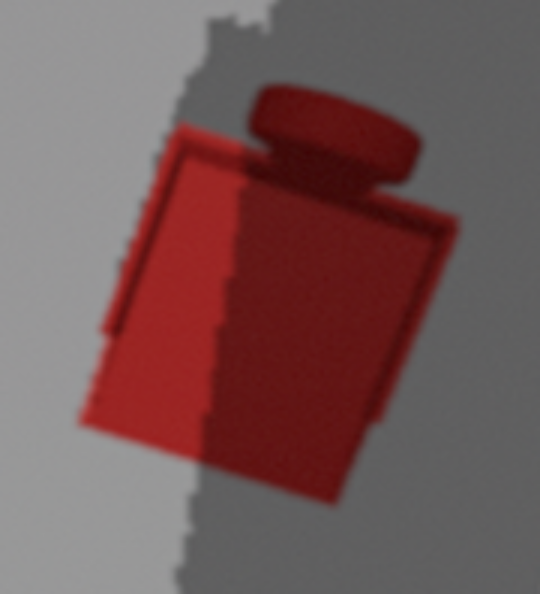

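View pics/w7.png

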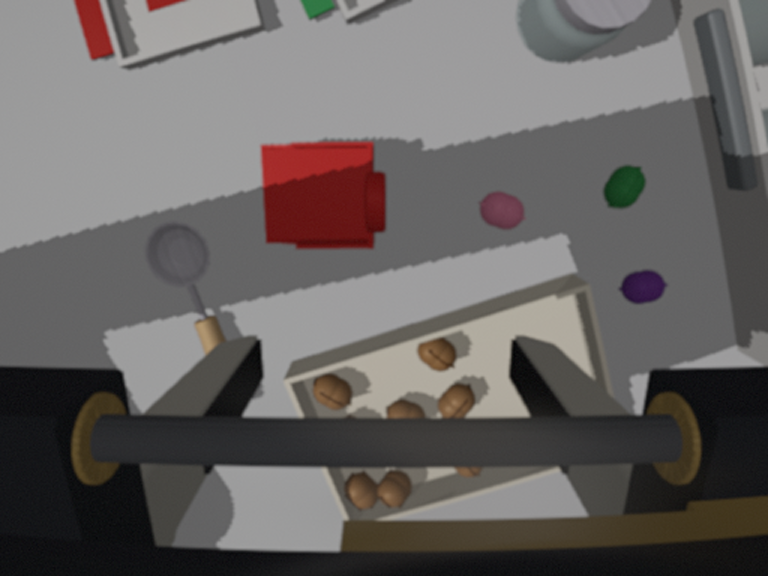

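```bash
python3 - <<'E'
from fit import *
w3=load("w3.png");w7=load("w7.png"); S=lambda l:np.array(l,float)/1.5
sm=[(-42,37,0),(-42,-37,0),(42,37,46),(42,-37,46)]
f=fit([(w7,S([(263,146),(267,243),(374,143),(374,248)]),sm)],[476,170,-.3]);print(f)
f=fit([(w7,S([(263,146),(267,243),(374,143),(374,248)]),sm),(w3,S([(326,197),(412,227),(361,84),(453,114)]),sm)],[476,170,-.3]);print(f)
x=f[0]
p,o=scoop_tcp([x[0],x[1],0],x[2],0); print(p,o)
robot.move_linear([p[0],p[1],150],o,speed=250)
robot.move_linear(p,speed=120,f_stop=8)
print(robot.current_tcp_pos(),robot.current_contact_force())
snap("wrist","w8.png",None,1.5)
robot.move_gripper(0)
print(robot.current_gripper_width(),robot.current_contact_force(),robot.current_t())
E
```

```text
(array([ 4.74941695e+02,  1.71723788e+02, -3.38723607e-01]), np.float64(3.1454685838582463), array([-0.67941409, -0.92100464,  0.6729905 , -0.05151184, -0.42868659,
       -2.02166544,  0.46980039,  3.14546858]))
(array([ 4.74895521e+02,  1.71697837e+02, -3.32019310e-01]), np.float64(3.7893628268237762), array([-0.91227696, -0.61914102,  0.87239606,  0.21844689, -0.72477445,
       -2.27535192,  0.67489124,  2.90964924,  0.01221364, -0.79097345,
        0.62058311, -0.82284819, -3.78936283, -1.71971377,  3.3262359 ,
        3.08735559]))
[517.43789412 157.02996441  55.        ] [3.14159265 0.         1.23877702]
[518.22486085 156.93124581  55.9090642 ] [ 0.45511396 -0.15985239  0.81384846]
0.12469622985617057 [-1.08115169  0.41970543  0.64524697] 20.9667
```

View pics/w8.png

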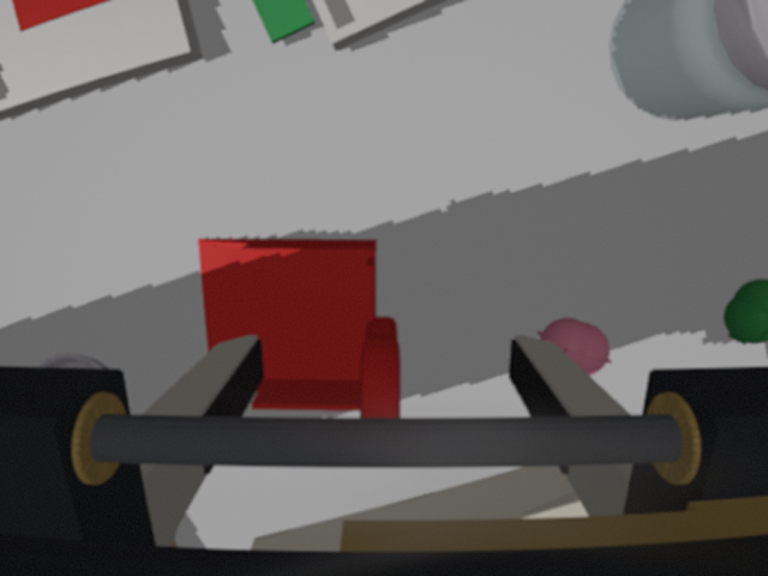

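```bash
python3 - <<'E'
from h import *
p=robot.current_tcp_pos()
robot.move_linear(p+[0,0,110],speed=200)
p,o=scoop_tcp([560,130,110],-.023,0)
robot.move_ptp(p,o); robot.sleep(.2)
snap("top","t3.png",(200,140,330,270),4.5); snap("wrist","w9.png",None,1.5);print(robot.current_contact_force())
E
```

```text
[ 0.04371122  0.37575456 -1.63707018]
```

View pics/t3.png

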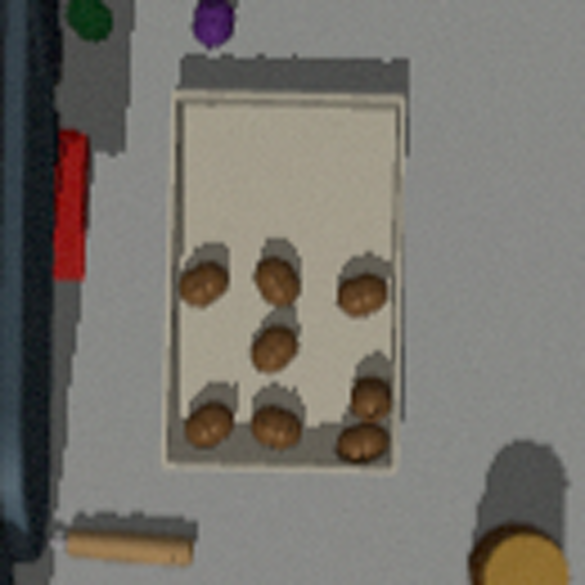

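View pics/w9.png

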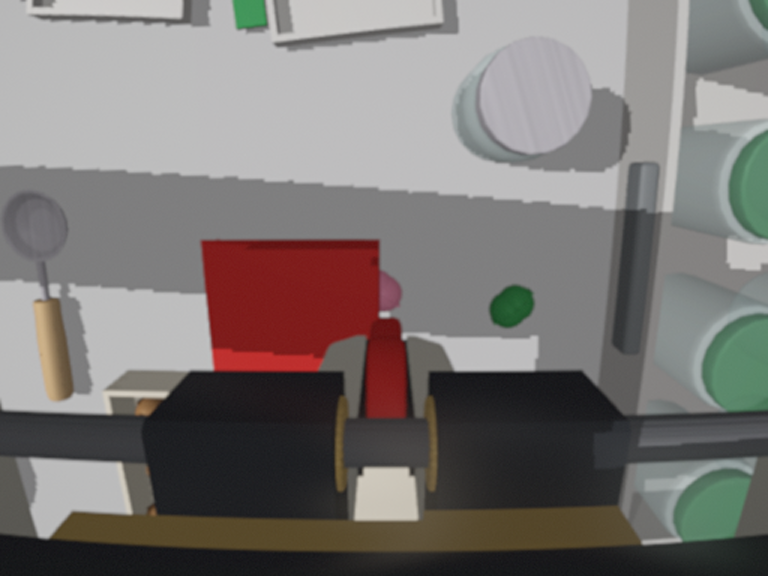

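```bash
python3 - <<'E'
from fit import *
t=load("t3.png"); T=lambda l:np.array(l,float)/4.5+[200,140]
tm=[(119,74,36),(119,-74,36),(-119,-74,36),(-119,74,36)]
f=fit([(t,T([(175,89),(408,94),(397,472),(163,468)]),tm)],[515,-22,0]); print(f)
S=lambda l:np.array(l,float)/1.5; w7=load("w7.png")
print(fit([(w7,S([(288,379),(587,276),(346,526)]),[(-119,74,36),(119,74,36),(-119,-74,36)])],[515,-22,0]))
w=p2w(t,T([(204,284),(277,281),(362,294),(274,349),(371,398),(363,442),(209,425),(276,427)]),18)
print(totray(w).round())
E
```

```text
(array([ 5.18285454e+02, -2.53647524e+01, -2.68518537e-02]), np.float64(0.4514591708902458), array([-0.25603847, -0.11201987, -0.01172156,  0.18684945,  0.45145917,
        0.24904589, -0.1862785 , -0.32473288]))
(array([ 5.20809281e+02, -2.00060167e+01, -1.49096858e-02]), np.float64(3.7882301483568597), array([-3.78823015, -1.52864585,  1.38206489,  0.94945438,  2.63894977,
        1.05721669]))
[[  -3.   50.]
 [  -0.    4.]
 [  -7.  -50.]
 [ -44.    5.]
 [ -73.  -57.]
 [-101.  -53.]
 [ -93.   45.]
 [ -93.    2.]]
```

```bash
python3 - <<'E'
import re
s=open('h.py').read()
s=s.replace("TRAY=np.array([518.7,-23.9]); TY=-0.023","TRAY=np.array([518.4,-24.5]); TY=-0.025").replace("GZ=55. ","GZ=55.5 ")
s+='''
def tw(x,y): return TRAY+tR@[x,y]
def go(pos,yaw,tilt,speed=150,f=None,ptp=False):
    p,o=scoop_tcp(pos,yaw,tilt)
    if ptp: return robot.move_ptp(p,o)
    return robot.move_linear(p,o,speed=speed,f_stop=f)
def spos():
    R=rpy(robot.current_eef_rot())@RREL.T
    return robot.current_tcp_pos()-R@[45,0,GZ]
'''
open('h.py','w').write(s)
E
cat > scoopit.py <<'E'
from h import *
def dig(y,x0=66,yend=None,xend=-74.5,up=True,tag="d"):
    yend=y if yend is None else yend
    P=tw(x0,y)
    go([*P,110],TY,0,250)
    go([*P,12],TY,-0.03,150)
    hit=go([*P,-1],TY,-0.03,25,4)
    z=spos()[2]; print("floor",hit,z,robot.current_contact_force())
    hit=go([*tw(-35,yend),z],TY,-.03,90,25); print("push1",hit,totray(spos()),robot.current_contact_force())
    hit=go([*tw(xend-5,yend),z],TY,-.03,50,18); s=spos(); print("push2",hit,totray(s),robot.current_contact_force())
    if not up: return
    x,yy=totray(s)[0]
    for th in np.linspace(0.05,0.52,5):
        piv=np.array([x+42+0.5,s[2]+1.5+3*th])
        go([*tw(piv[0]-42*np.cos(th),yy),piv[1]+42*np.sin(th)],TY,th,60)
    s=spos(); go([s[0]+8,s[1],s[2]+100],TY,.52,180)
    print("lifted",robot.current_contact_force(),robot.current_t())
    snap("top",tag+"t.png",(200,140,330,270),4.5); snap("scene",tag+"s.png",(130,90,380,250),3)
E
python3 -c "
from scoopit import *
dig(-1,tag='d1')"
```

```text
floor True 4.508605867707637 [0.35304517 0.96603402 6.77567424]
push1 False [[-35.27918732  -1.00728288]] [0.34104212 0.14805187 5.17032569]
push2 False [[-72.82545412  -1.35318132]] [14.58267613  3.13496037 -0.65833748]
lifted [-0.07526272  0.20814006 -2.11497161] 28.825
```

View pics/d1t.png

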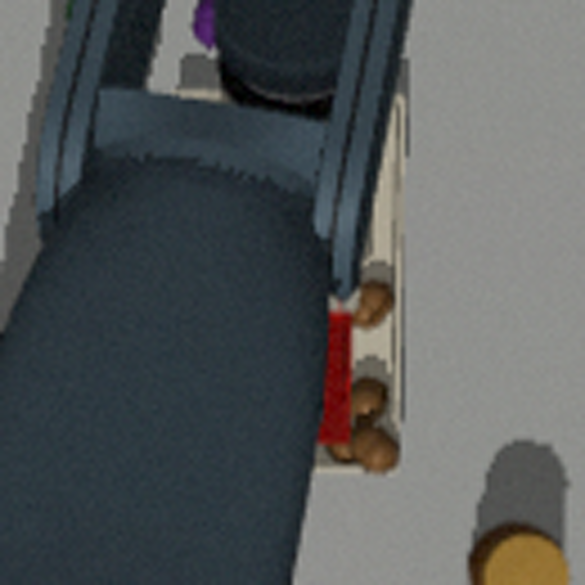

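View pics/d1s.png

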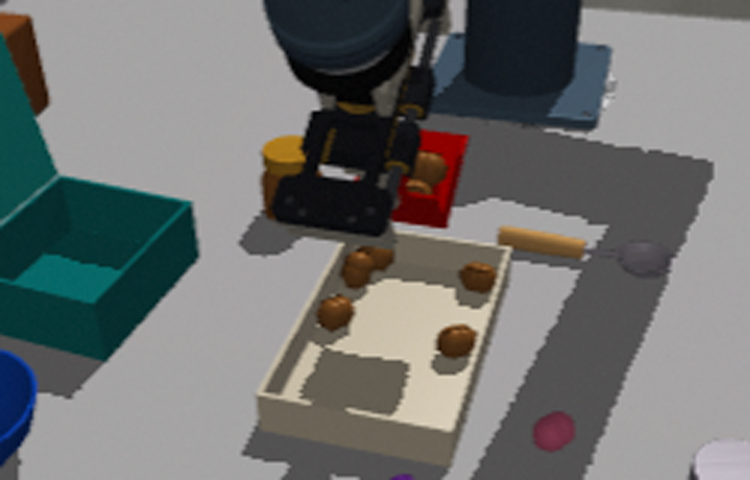

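```bash
cat > pour.py <<'E'
from h import *
def bw(x,y): return BOX+BR@[x,y]
def lippose(lx,ly,z,tilt,yaw=BY):
    R=rpy([0,0,yaw])@rpy([0,tilt,0]); return np.array([*bw(lx,ly),z])-R@[-42,0,0]
def grippose(gx,ly,z,tilt,yaw=BY):
    R=rpy([0,0,yaw])@rpy([0,tilt,0]); return np.array([*bw(gx,ly),z])-R@[45,0,72]
def transit(ly=0):
    s=spos(); go([s[0],s[1]-40,150],-.5,.45,200)
    go(grippose(-100,ly,215,.35),BY,.35,ptp=True)
def pour(ly=0,lx=-12,zl=48,final=-.85,tag="p"):
    go(grippose(-60,ly,205,0.0),BY,0.0,150)
    g0=np.array([-20,200.]);
    R=lambda t:rpy([0,t,0])
    for th in (-.15,-.35,-.5,-.65,final):
        k=min(1,-th/.5)
        l=R(th)@[87,0,72]   # grip rel. to lip in box frame
        gx=(1-k)*-30+k*(lx+l[0]); gz=(1-k)*200+k*(zl+l[2])
        go(grippose(gx,ly,gz,th),BY,th,90)
    robot.sleep(.5)
    print("poured",robot.current_contact_force(),robot.current_t())
def leave(ly=0):
    s=spos(); go([s[0],s[1]+10,s[2]+45],BY,-.6,150)
    go(grippose(-60,ly,210,0),BY,0,200)
    go(grippose(-110,ly,215,0.0),BY,0.,200)
E
python3 - <<'E'
from pour import *
transit(); print(robot.current_qpos().round(2)); snap("wrist","p1a.png",None,1.5)
pour(); snap("scene","p1b.png",(80,60,280,210),3.7)
E
```

```text
[-0.76  0.38  1.47  0.27  1.52  0.86]
poured [-0.1289248  -1.32727787 -0.8533018 ] 33.85
```

View pics/p1a.png

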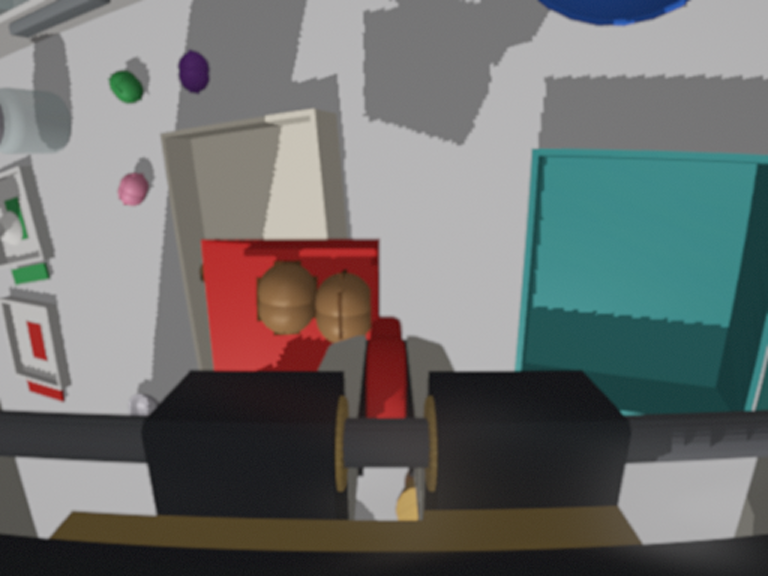

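View pics/p1b.png

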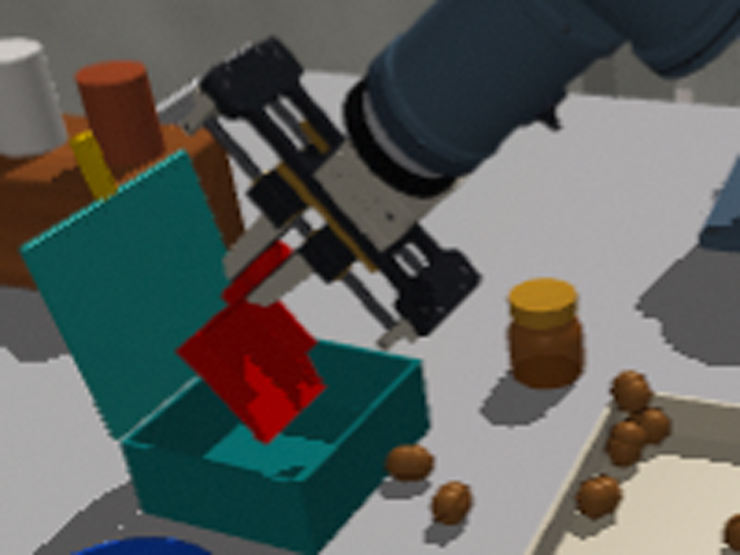

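```bash
python3 - <<'E'
from pour import *
leave(); robot.sleep(.1); snap("wrist","p1c.png",None,1.5); snap("top","p1t.png",(190,120,420,280),3.4); print(robot.current_t())
E
```

```text
35.8
```

View pics/p1c.png

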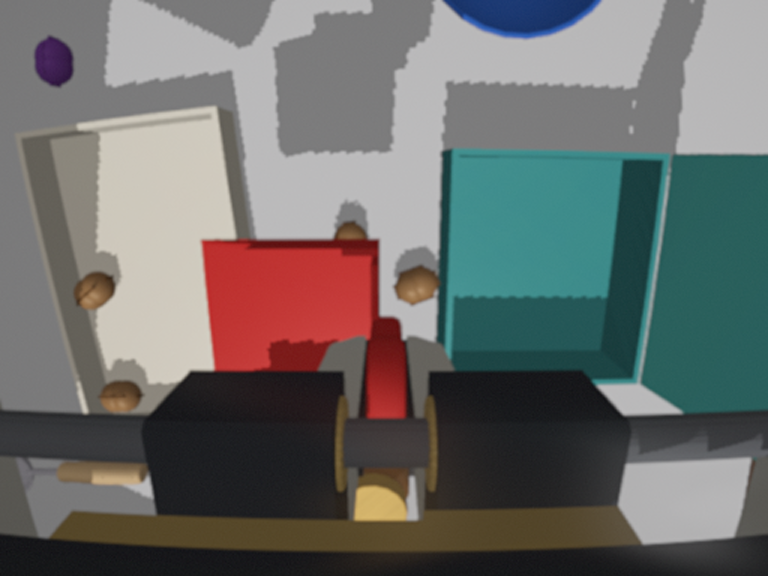

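View pics/p1t.png

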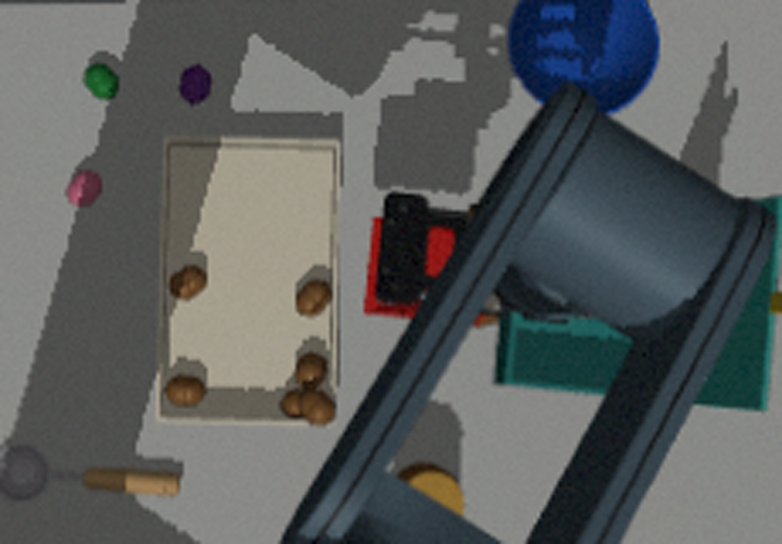

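```bash
python3 - <<'E'
from h import *
t=load("p1t.png"); T=lambda l:np.array(l,float)/3.4+[190,120]
print(totray(p2w(t,T([(188,282),(314,297),(311,369),(316,407),(294,404),(186,390)]),18)).round())
E
cat >> pour.py <<'E'
PY=-.2
def pose2(by,z,th,bx=-8,yaw=PY,ref=-42):
    # place scoop so that pan point (ref,0,0) sits at box (bx,by), height z
    R=rpy([0,0,yaw])@rpy([0,th,0]); return np.array([*bw(bx,by),z])-R@[ref,0,0]
def pour2(bx=-8,final=-.65,lip=-32):
    s=spos(); 
    go([s[0],s[1],max(s[2],140)],TY,.52,150)
    go(pose2(-32,165,.5,bx),PY,.5,220)
    go(pose2(-32,92,.5,bx),PY,.5,150)
    for th,z in ((.3,75),(.1,60),(-.05,50),(-.2,47),(-.4,45),(final,44)):
        go(pose2(lip,z,th,bx),PY,th,60)
    robot.sleep(.4)
    print("poured",robot.current_contact_force(),robot.current_qpos().round(2),robot.current_t())
def leave2(bx=-8):
    go(pose2(-25,100,-.5,bx),PY,-.5,150)
    go(pose2(-25,150,0,bx),PY,0,200)
E
python3 - <<'E'
from pour import *
# feasibility
q=None
for th,z in ((.5,165),(.5,92),(.1,60),(-.2,47),(-.4,45),(-.65,44),(-.75,44)):
    p,o=scoop_tcp(pose2(-32,z,th),PY,th); print(th,np.round(robot.inverse_kinematics(p,o),2))
E
```

```text
[[  -3.   51.]
 [ -13.  -55.]
 [ -73.  -54.]
 [-105.  -59.]
 [-103.  -41.]
 [ -94.   50.]]
0.5 [-0.58  0.84  0.79 -0.19  1.98 -0.41]
0.5 [-0.58  0.88  0.88 -0.18  1.84 -0.38]
0.1 [-0.66  0.58  1.33 -0.05  1.32 -0.45]
-0.2 [-0.76  0.37  1.65  0.13  0.95 -0.63]
-0.4 [-0.86  0.26  1.86  0.36  0.74 -0.89]
-0.65 [-1.02  0.16  2.1   0.9   0.6  -1.51]
-0.75 [-1.1   0.14  2.19  1.16  0.62 -1.82]
```

```bash
python3 - <<'E'
from pour import *
from scoopit import dig
go([*tw(66,-30),130],TY,0,ptp=True)
dig(-30,tag='d2')
s=spos(); go([s[0],s[1]-10,150],-.1,.52,150)
snap("wrist","d2w.png",None,1.5); snap("scene","d2s2.png",(130,90,380,250),3)
E
```

```text
floor True 5.007357063903392 [-0.77051639  0.33668354  5.97009251]
push1 False [[-35.3830605  -29.97468989]] [-0.75034776  0.0180676   4.69039687]
push2 False [[-72.87023273 -30.59556157]] [13.82158203  3.18186074 -1.04639417]
lifted [ 1.00272331 -0.17361265 -1.89878942] 42.8833
```

View pics/d2s2.png

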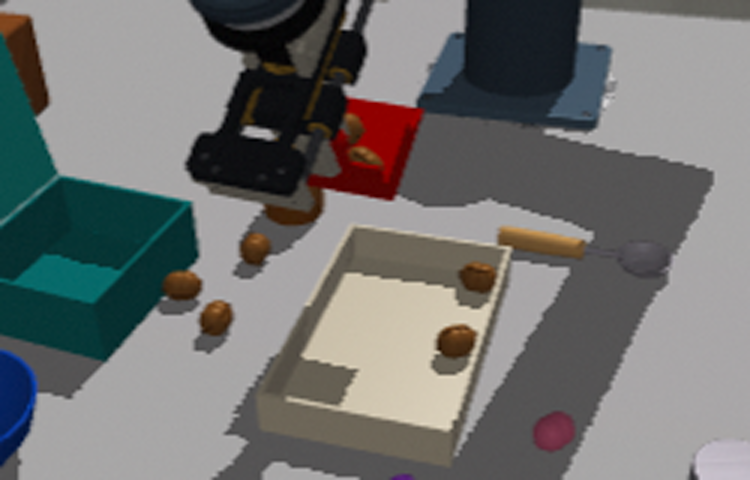

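View pics/d2w.png

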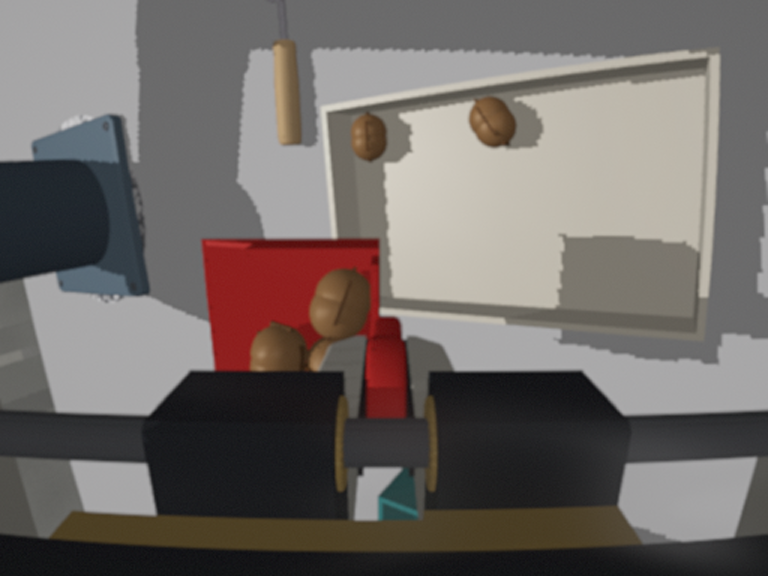

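```bash
python3 - <<'E'
from pour import *
s=spos()
go(pose2(-32,165,.5),PY,.5,180)
go(pose2(-32,92,.5),PY,.5,120)
for th,z in ((.3,75),(.1,60),(-.05,50),(-.2,47),(-.4,45),(-.65,44)):
    go(pose2(-32,z,th),PY,th,60)
robot.sleep(.4)
snap("scene","p2s.png",(80,60,280,210),3.7)
print(robot.current_contact_force(),robot.current_t())
E
```

```text
[ 0.36761597 -0.04551021 -1.36195819] 48.7917
```

View pics/p2s.png

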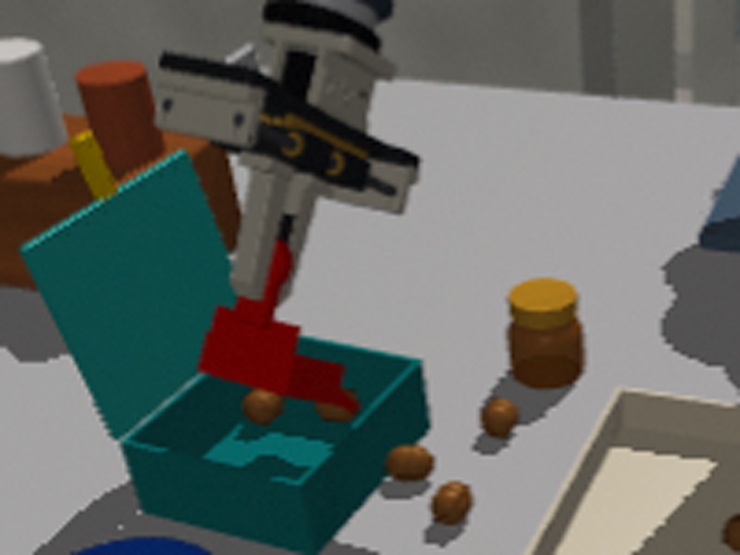

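```bash
python3 - <<'E'
from pour import *
from scoopit import dig
leave2()
go([*bw(-90,90),150],-.1,0,200)
snap("wrist","l2w.png",None,1.5)
go([*tw(66,30),120],TY,0,250)
dig(30,tag='d3')
s=spos(); go([s[0],s[1]-10,150],-.1,.52,150)
snap("wrist","d3w.png",None,1.5); snap("scene","d3s2.png",(130,90,380,250),3)
E
```

```text
floor True 5.408669193248784 [-0.21797656 -0.28404174  5.02973489]
push1 False [[-35.562945    30.04023228]] [-1.4681046   1.07709587  3.60381683]
push2 False [[-72.99864427  29.64043306]] [13.48006956  1.58372516 -2.66068248]
lifted [-0.49059878  0.22808934 -2.21099611] 58.075
```

View pics/l2w.png

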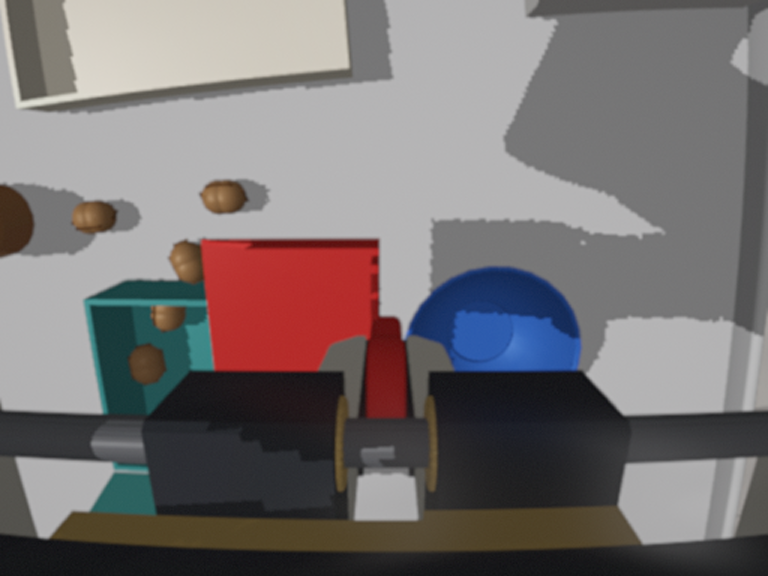

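View pics/d3w.png

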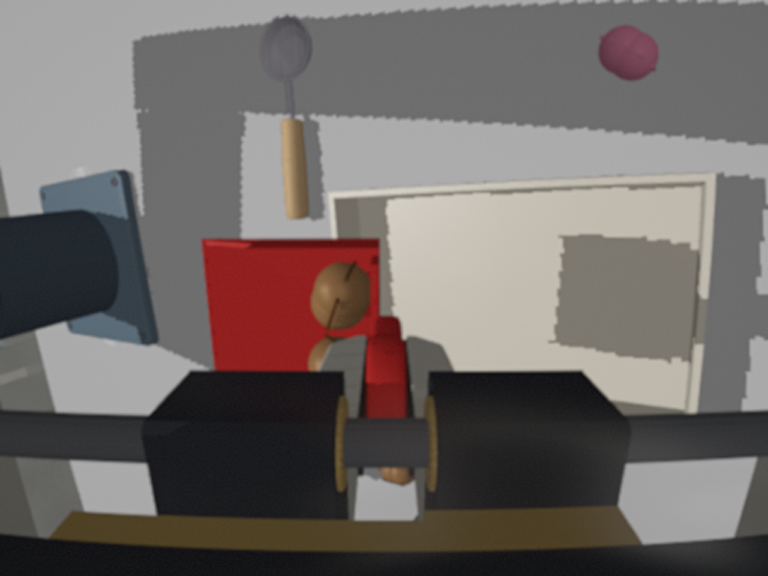

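View pics/d3s2.png

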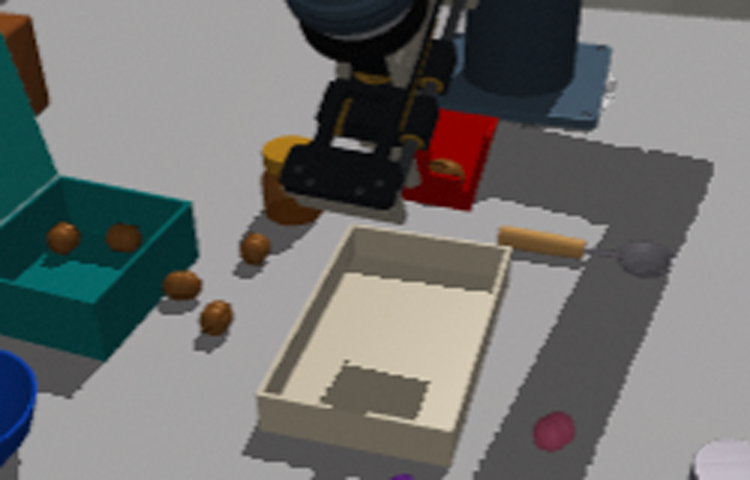

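```bash
python3 - <<'E'
from pour import *
go(pose2(-32,165,.5),PY,.5,180)
go(pose2(-28,95,.5),PY,.5,120)
for th,z in ((.3,77),(.1,62),(-.05,53),(-.2,50),(-.4,49),(-.65,48)):
    go(pose2(-26,z,th),PY,th,60)
robot.sleep(.4)
snap("scene","p3s.png",(80,60,280,210),3.7)
leave2()
go([*bw(-90,90),150],-.1,0,200)
# go to a parking place on the table: original spot
go([475,172,120],-.2,0,ptp=True)
snap("top","p3t.png",(190,120,420,280),3.4)
print(robot.current_contact_force(),robot.current_t())
E
```

```text
[ 0.24239744 -0.46077831 -1.54216028] 68.1167
```

View pics/p3s.png

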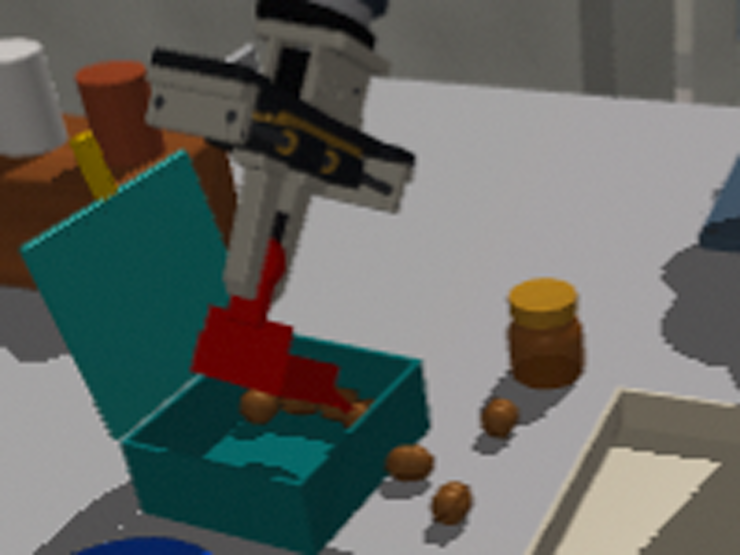

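View pics/p3t.png

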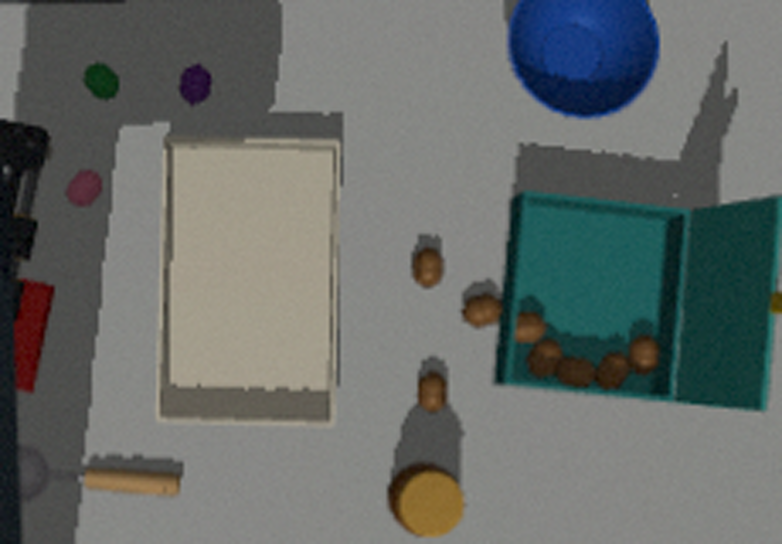

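```bash
python3 - <<'E'
from pour import *
go([475,172,8],-.3,0,200)
hit=go([475,172,-3],-.3,0,25,5); print(hit,spos(),robot.current_contact_force())
s=spos()
robot.move_gripper(0.6)
p=robot.current_tcp_pos(); robot.move_linear(p+[0,0,120],speed=250)
t=load("p3t.png"); T=lambda l:np.array(l,float)/3.4+[190,120]
print(p2w(t,T([(428,268),(482,309),(432,392)]),14))
robot.move_ptp([430,-190,190],[np.pi,0,0]); robot.sleep(.2)
snap("wrist","k1.png",None,1.5); print(robot.current_t())
E
```

```text
True [476.23380108 172.2321412    0.52225444] [ 0.74207594 -0.24622072  4.63574684]
[[ 529.10320472 -176.24288333   14.        ]
 [ 494.35146345 -221.9488044    14.        ]
 [ 424.36255916 -179.03247121   14.        ]]
72.3167
```

View pics/k1.png

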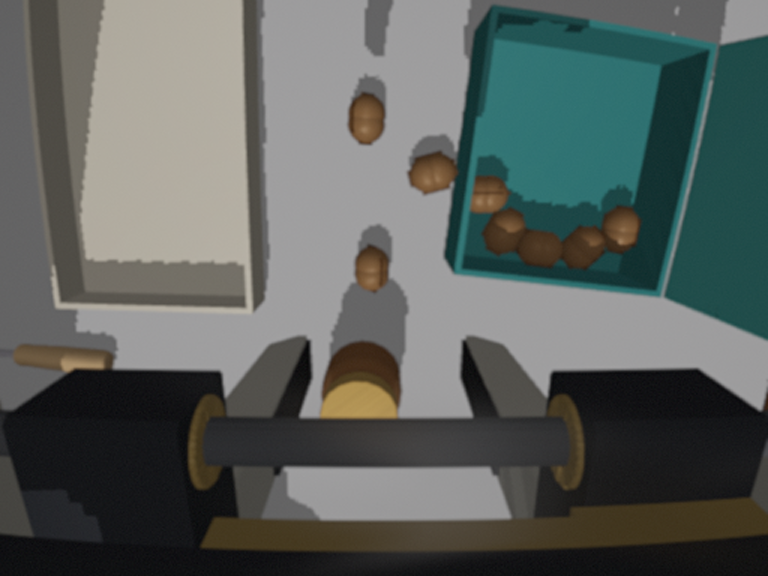

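```bash
python3 - <<'E'
from pour import *
k=load("k1.png")
W=p2w(k,np.array([(367,117),(433,173),(372,268)])/1.5,13); print(W)
PSI=1.465
def pick(w,psi,drop,last=False):
    robot.move_ptp([w[0],w[1],120],[np.pi,0,psi])
    robot.move_linear([w[0],w[1],5],speed=150,f_stop=10)
    robot.move_gripper(0.0); g=robot.current_gripper_width()
    p=robot.current_tcp_pos(); robot.move_linear([p[0],p[1],150],speed=200)
    print("pick",g,robot.current_gripper_width(),robot.current_contact_force())
    if g<0.15: return False
    d=bw(*drop)
    robot.move_ptp([d[0],d[1],150],[np.pi,0,PSI])
    robot.move_linear([d[0],d[1],24],speed=150,f_stop=12)
    robot.move_gripper(0.5)
    robot.move_linear([d[0],d[1],150],speed=250)
    print(robot.current_t()); return True
pick(W[0],0,(15,45))
E
```

```text
[[ 532.19186725 -175.81870191   13.        ]
 [ 494.56962641 -221.91598902   13.        ]
 [ 426.22455444 -178.80121099   13.        ]]
pick 0.2683565325935297 0.2679468929156383 [-0.45282104 -0.26712588 -0.06603549]
78.9833
```

```bash
python3 - <<'E'
from pour import *
PSI=1.465
def pick(w,psi,drop,last=False):
    robot.move_ptp([w[0],w[1],120],[np.pi,0,psi])
    robot.move_linear([w[0],w[1],5],speed=150,f_stop=10)
    robot.move_gripper(0.0); g=robot.current_gripper_width()
    p=robot.current_tcp_pos(); robot.move_linear([p[0],p[1],150],speed=200)
    print("pick",g,robot.current_gripper_width(),robot.current_contact_force())
    if g<0.15: return False
    d=bw(*drop)
    robot.move_ptp([d[0],d[1],150],[np.pi,0,PSI])
    robot.move_linear([d[0],d[1],24],speed=150,f_stop=12)
    robot.move_gripper(0.5)
    robot.move_linear([d[0],d[1],150],speed=250)
    print(robot.current_t()); return True
pick([494.5,-221.5],1.465+.15,(-25,40))
if pick([425.5,-178.9],0,(15,12)): pass
robot.move_ptp([430,-190,190],[np.pi,0,0]); robot.sleep(.2)
snap("wrist","k2.png",None,1.5); snap("top","k2t.png",(190,120,420,280),3.4); print(robot.current_t())
E
```

```text
pick 0.2739672075090058 0.2811004374803344 [-0.26233063 -0.46640337 -1.07032595]
84.475
pick 0.26657664255674546 0.27072275222153114 [ 0.06059824  0.43975771 -0.84137706]
91.725
93.4167
```

View pics/k2.png

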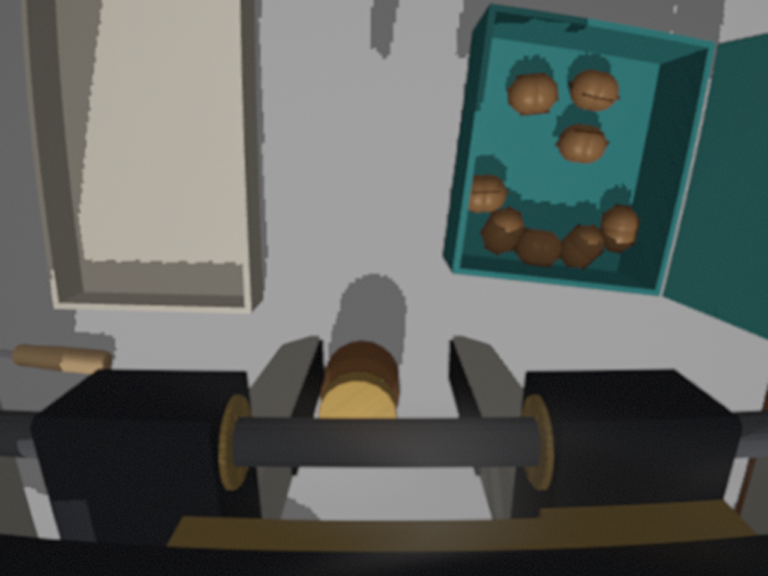

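View pics/k2t.png

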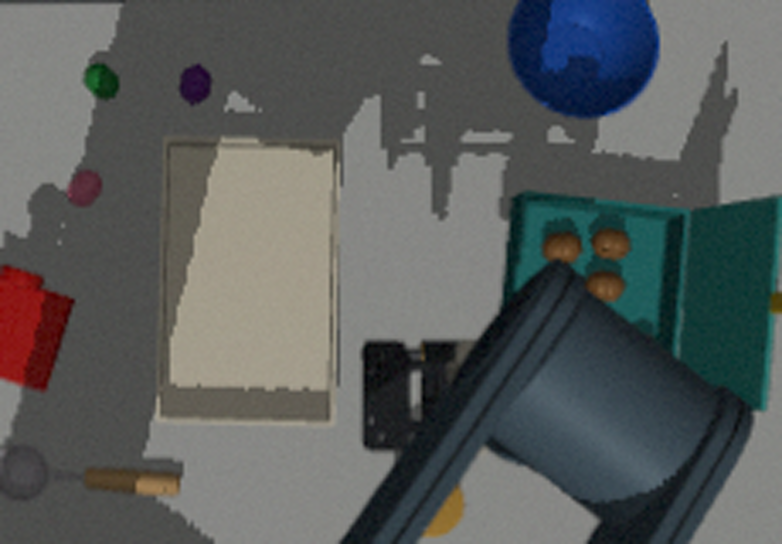

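```bash
python3 - <<'E'
from pour import *
robot.move_ptp([370,300,180],[np.pi,0,0]); robot.sleep(.2)
snap("wrist","b1.png",None,1.5); print(robot.current_t())
E
```

```text
95.4667
```

View pics/b1.png

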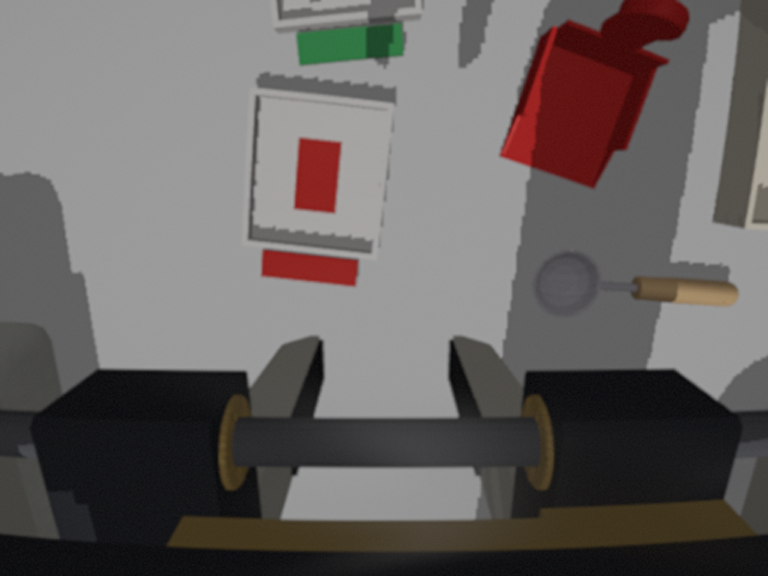

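```bash
python3 - <<'E'
from pour import *
from fit import fit
b=load("b1.png"); S=lambda l:np.array(l,float)/1.5
bm=[(53,48,15),(53,-48,15),(-53,-48,15),(-53,48,15)]
f=fit([(b,S([(251,89),(397,103),(380,258),(244,243)]),bm)],[440,340,0]);print(f)
bay=f[0]
sm=[(-42,37,0),(-42,-37,0)]
print(fit([(b,S([(500,155),(594,187)]),sm)],[476,172,-.3])[:2])
robot.move_gripper(1.0)
p,o=scoop_tcp([476.2,172.2,0.5],-.3,0)
robot.move_ptp([p[0],p[1],160],o)
robot.move_linear(p,speed=150,f_stop=8)
robot.move_gripper(0); print(robot.current_gripper_width(),spos(),robot.current_contact_force())
go([476.2,172.2,110],-.3,0,200)
go([bay[0],bay[1],90],bay[2],0,250)
robot.sleep(.2); snap("wrist","b2.png",None,1.5); snap("top","b2t.png",(90,120,250,280),3.7);print(spos(),robot.current_t())
E
```

```text
(array([ 4.33302424e+02,  3.45843028e+02, -1.09520022e-01]), np.float64(1.309135779819428), array([ 0.39219392, -1.26545145, -0.33136323, -0.60605765, -0.29168541,
        0.76937901,  0.21418763,  1.30913578]))
(array([ 4.76665437e+02,  1.71452626e+02, -2.98262246e-01]), np.float64(0.30066988397834393))
0.12534637139889487 [476.1787516  172.2134864    0.49046112] [-0.35217994  0.20532435 -0.12664263]
[433.88646452 344.97174378  90.23650721] 101.775
```

View pics/b2.png

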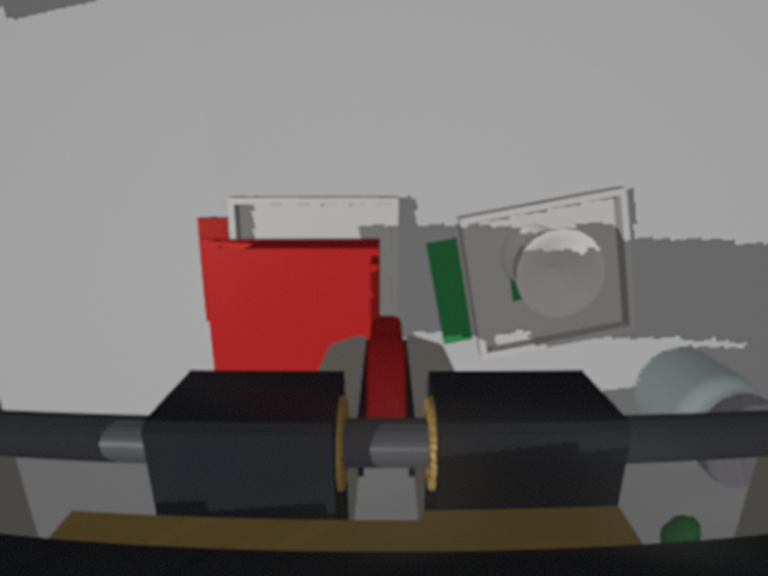

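View pics/b2t.png

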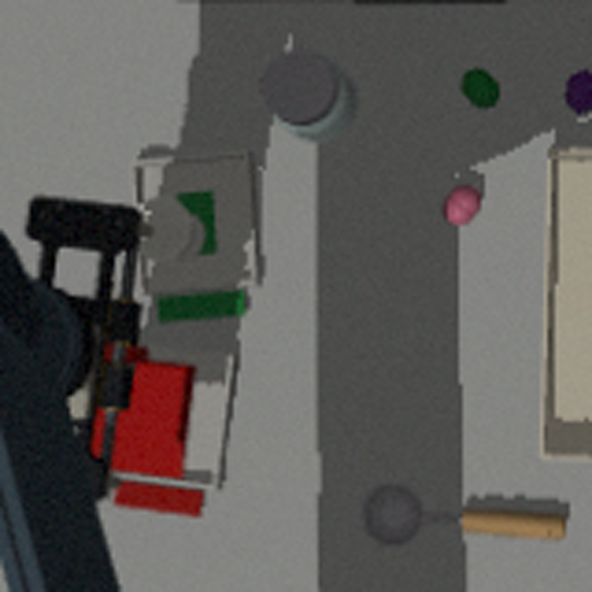

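```bash
python3 - <<'E'
from pour import *
B=(433,345,-.115)
go([B[0],B[1],22],B[2],0,150)
hit=go([B[0],B[1],1],B[2],0,25,5); print(hit,spos(),robot.current_contact_force())
snap("scene","b3s.png",(340,130,500,290),3.7); snap("wrist","b3.png",None,1.5)
E
```

```text
True [432.83375359 344.89412627   4.41768222] [-0.1313367   0.14196677  3.499668  ]
```

View pics/b3s.png

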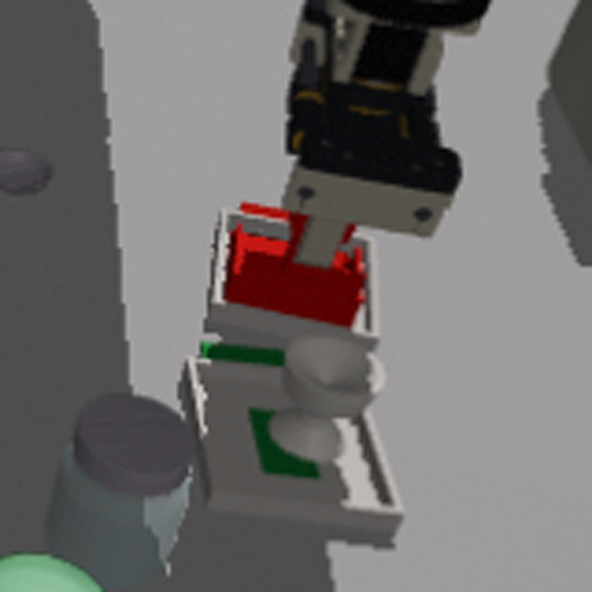

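View pics/b3.png

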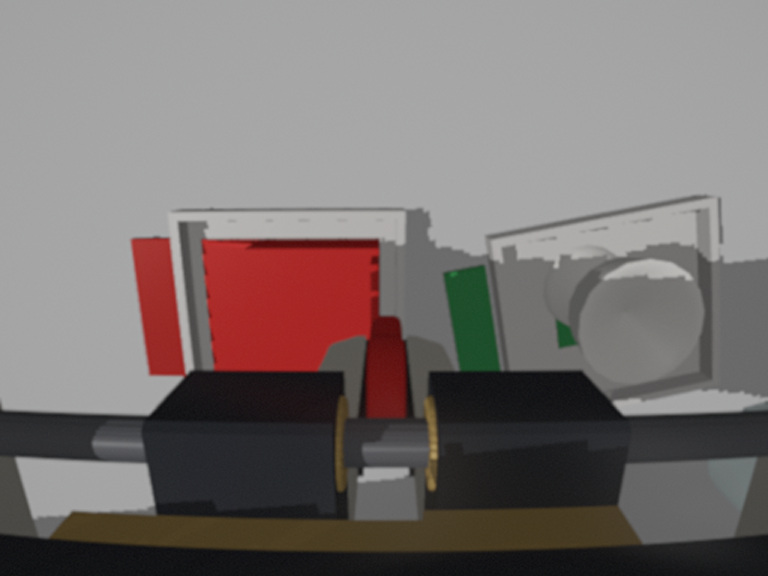

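```bash
python3 - <<'E'
from pour import *
robot.move_gripper(0.45); robot.sleep(.2)
p=robot.current_tcp_pos(); robot.move_linear(p+[0,0,110],speed=200)
snap("wrist","b4.png",None,1.5); snap("scene","b4s.png",(340,130,500,290),3.7)
yaw=1.4646
t=tabpos(1.82)-[0,0,19]
robot.move_ptp([t[0],t[1]+60,t[2]+110],[np.pi,0,yaw])
robot.sleep(.1); snap("wrist","b5.png",None,1.5); print(robot.current_t())
E
```

```text
107.525
```

View pics/b4.png

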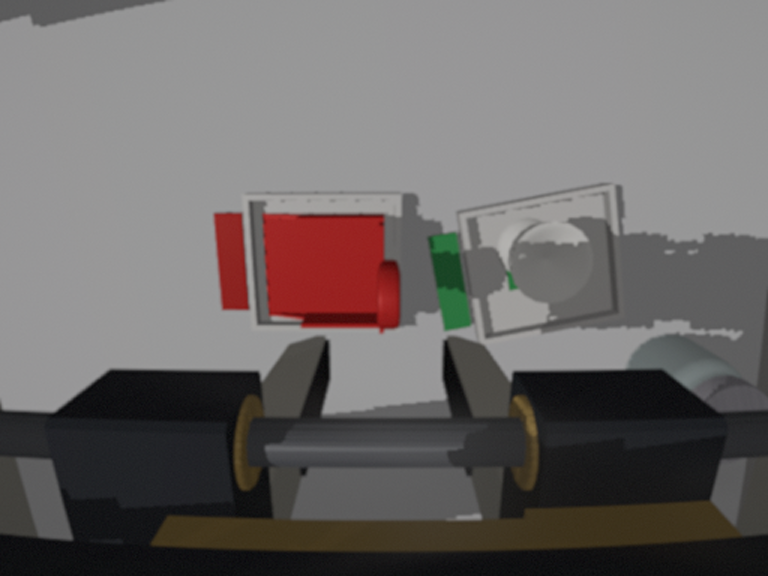

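View pics/b5.png

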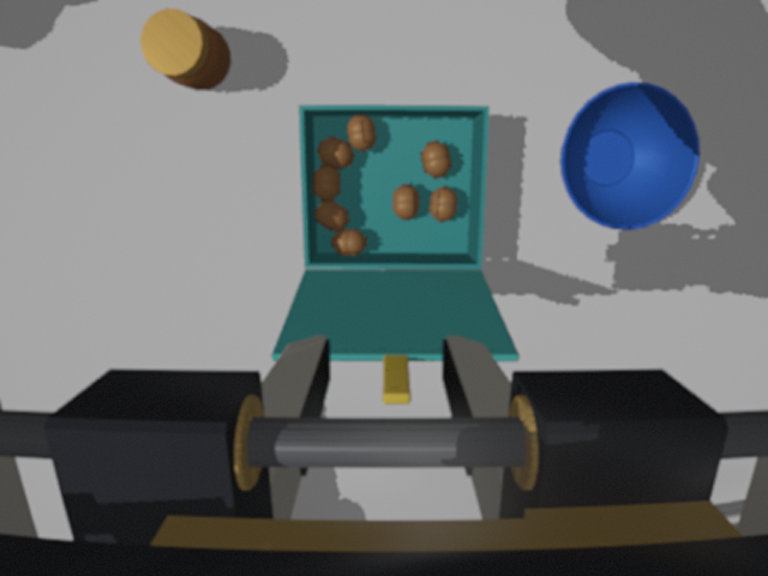

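```bash
python3 - <<'E'
from pour import *
yaw=1.4646
off=np.array([.4,0,0])
t=tabpos(1.82)-[0,0,19]+off
robot.move_linear([t[0],t[1],t[2]+70],speed=200)
hit=robot.move_linear(t,speed=100,f_stop=8); print(hit,robot.current_tcp_pos()-t,robot.current_contact_force())
robot.move_gripper(0); print(robot.current_gripper_width(),robot.current_contact_force())
for a in np.linspace(1.7,0.1,13):
    robot.move_linear(tabpos(a)-[0,0,19]+off,speed=150)
h=robot.move_linear(tabpos(-0.02)-[0,0,19]+off,speed=40,f_stop=15)
print(h,robot.current_tcp_pos(),robot.current_contact_force(),robot.current_gripper_width(),robot.current_t())
snap("scene","c1s.png",(80,60,280,210),3.7)
E
```

```text
False [ 0.38482724 -0.19643805  0.91909154] [-0.19008865 -0.1482679  -0.53117888]
0.16771946731674595 [-2.41468994 -0.06633947  1.40428667]
False [ 515.25374467 -214.87225974   40.62113041] [-1.50903423  7.53312595  2.28243636] 0.16739308844780243 113.95
```

View pics/c1s.png

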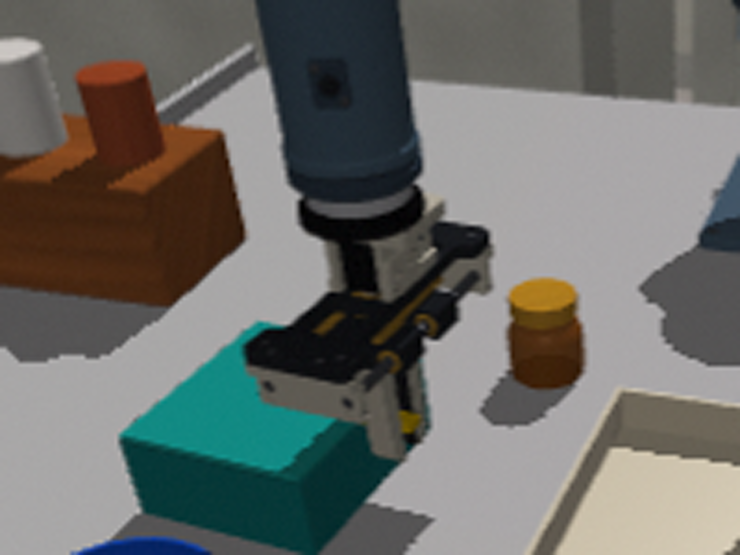

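```bash
python3 - <<'E'
from pour import *
robot.move_gripper(0.5)
p=robot.current_tcp_pos(); robot.move_linear([p[0],p[1],120],speed=200)
robot.move_gripper(0.0)
q=HINGE-BR[:,0]*130
robot.move_linear([q[0],q[1],90],speed=150)
h=robot.move_linear([q[0],q[1],55],speed=30,f_stop=12); print(h,robot.current_tcp_pos(),robot.current_contact_force())
robot.move_linear([q[0],q[1],150],speed=150)
robot.move_ptp([300,-330,330],[np.pi,0,0]); robot.sleep(.3)
snap("scene","f1.png",(80,90,500,300),1.8); snap("top","f1t.png",(100,120,420,290),2.4)
snap("scene","f1c.png",(100,130,220,210),5)
print(robot.current_t())
E
```

```text
True [ 511.09385224 -250.07388293   67.94366433] [-2.19733706  0.03703001  9.59785928]
119.6167
```

View pics/f1.png

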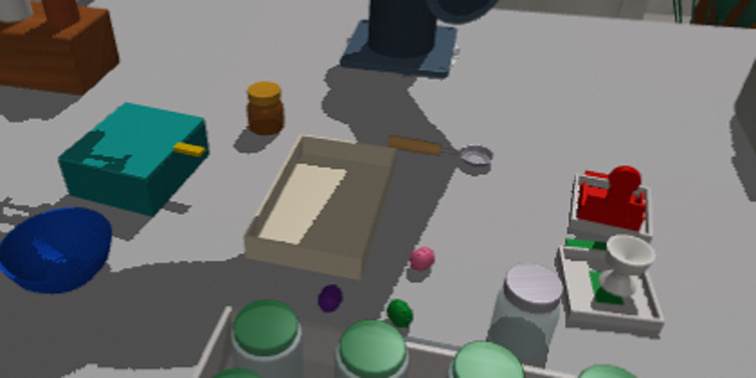

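View pics/f1t.png

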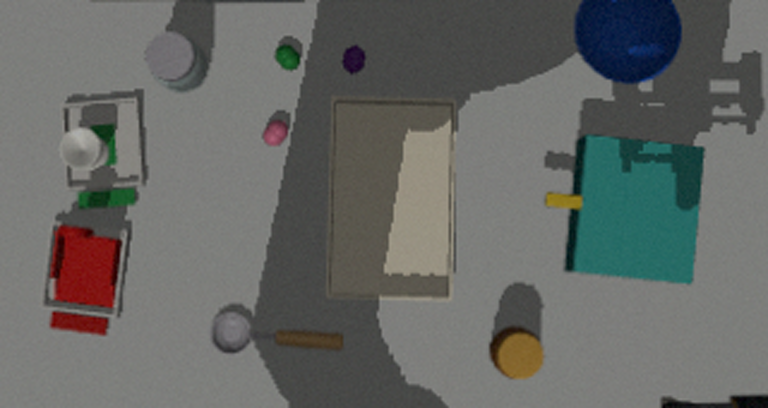

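View pics/f1c.png

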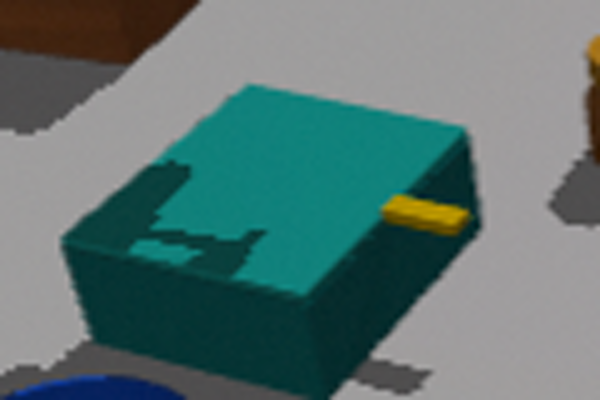

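```bash
python3 - <<'E'
from pour import *
yaw=1.4646
q=HINGE-BR[:,0]*132
robot.move_ptp([q[0],q[1],110],[np.pi,0,yaw])
robot.move_linear([q[0],q[1],75],speed=100)
h=robot.move_linear([q[0],q[1],60],speed=20,f_stop=20); print(h,robot.current_tcp_pos(),robot.current_contact_force())
robot.move_linear([q[0],q[1],150],speed=150)
robot.move_ptp([300,-330,330],[np.pi,0,0]); robot.sleep(.5)
snap("scene","g1.png",(100,130,220,210),5); snap("top","g1t.png",(110,170,230,280),5)
print(robot.current_t())
E
```

```text
True [ 511.67033641 -248.38091603   68.38279395] [-2.10687634  0.968365    9.45771362]
124.2333
```

View pics/g1t.png

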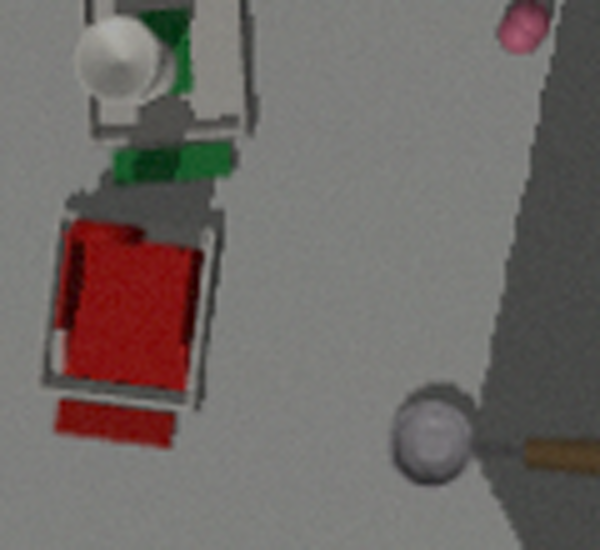

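View pics/g1.png

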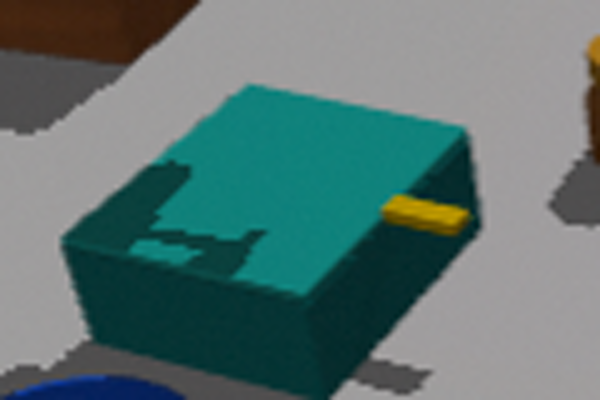

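```bash
python3 -c "
from bench import robot
robot.hand_in(); print(robot.current_t())"
```

```text
the job is handed in; nothing more can be done
the job is handed in; nothing more can be done
```

The job is handed in, at about 124 s on the robot's clock. All 8 walnuts present are in the shut lunch box, and the scoop is standing in its red-labelled bay.

**How it went**
- I opened the lid to about 1.82 rad and scooped the tray empty in three passes.
- It was not clean. Two walnuts rolled off the level scoop on the way to my first pour, and a third ended up on the table during the second pass. I changed the pour so that the scoop tips only inside the box; nothing was lost after that.
- I set the scoop down on the table at its starting place, picked those three up from the table with the gripper and put them in the box. No walnut in the tray was handled.
- I then stood the scoop in its bay and shut the lid by its tab.

**Last checks**
- **Walnuts:** just before shutting, the wrist picture showed all 8 in the box, lying in one layer. The tray and the table around it were empty.
- **Scoop:** its underside read 4.4 mm up when released, against the bay's 4 mm floor. The pictures show it within the bay walls.
- **Lid:** the last scene picture shows it flush with the rim. Pressing on it twice, stopping at 12 N and then 20 N, stopped at about 68 mm both times. That is 2 mm above the expected 66 mm. My height readings ran up to about 1.4 mm high elsewhere, so I take the lid as shut.
- **Other items:** I saw no sign that the egg cup, spoon, bowl, jars or look-alikes had moved.

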